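# Restock the laundry drawer and shut it

## Task

Restock the open laundry drawer: tell by weight which of the blue refill bottles are full, stand every full one (the one left perched on the dividers too) upright on the floor of a pocket of its own, cap up, and put the empty ones in the green recycling tub. With all the bottles put away and the drawer still open, check that nothing sticks up by sweeping your fingertips across the drawer from its left end wall to its right end wall, just above the rim; then push the drawer in smoothly, without slamming, until the catch takes it and it is fully home. Leave the other things on the counter where they are.

Things in the scene. Friction and masses are not known exactly. Their poses are not given: they have to be found in the camera images.
- drawer (a joint): slide of the white drawer: 0 = home (shut), 0.14 = fully out towards the robot, as it starts. Runs with about 2 N of friction, so a knock can shift it. At 13 mm it meets a sprung roller catch: push on with some 9 to 14 N; let go between 12 and 9 mm it is pushed back out, once within 3 mm the catch pulls it to 0, a rigid stop, and holds it.
- chest: white countertop unit that holds the drawer, fixed, 268 wide (y), 175 deep (x), 102 mm high. Origin: centre of its underside; x points away from the drawer's front, the way the drawer closes. The underside of its top board, 86 mm above the counter, passes 4 mm above the drawer's rim: whatever stands proud of the rim jams there.
- drawer_in (a point): centre of the drawer's inner floor, 18 mm above the counter; x the way the drawer closes, y to the left seen from the robot. Inner size 135 (x) by 230 mm (y). The rim is level all round, front panel included, 64 mm above this floor. Side walls 5 mm thick; front panel 14 mm, its outer face at x = -81.5 mm. A bottle standing on this floor ends 6 mm below the rim.
- drawer_front (a point): point on the outer face of the drawer front (262 wide, 70 mm high), 60 mm left of the knob, 18 mm below the rim: a good spot to push. Moves with the drawer; axes as drawer_in. The knob, 28 mm in diameter, 12 mm thick, stands out at the middle of the panel on a thin neck, its outer face 24 mm off the panel, its centre 30 mm below the rim.
- pocket_1 (a point): floor centre of the rear left pocket of the drawer (rear: nearer the unit; left: seen from the robot); axes as drawer_in. Six pockets 66 mm square at 69 mm pitch: 3 along -y, and a front row at x - 69 mm. Grey dividers between and at both ends, 12 mm high, 3 mm thick; a 10 mm strip is left at each side wall. A bottle resting on a divider stands proud of the rim.
- bottle_a: squat opaque blue refill bottle: square body 58 x 58 x 36 mm (edges along its x, y axes), round white cap 30 mm in diameter from 38 up to 58 mm above the underside: grip it by the cap. Origin: centre of the underside, z up. All look alike: full about 400 g (340 to 460), empty about 60 g. May be absent (None). Starts standing on the counter.
- bottle_b: squat opaque blue refill bottle: square body 58 x 58 x 36 mm (edges along its x, y axes), round white cap 30 mm in diameter from 38 up to 58 mm above the underside: grip it by the cap. Origin: centre of the underside, z up. All look alike: full about 400 g (340 to 460), empty about 60 g. May be absent (None). Starts standing on the counter.
- bottle_c: squat opaque blue refill bottle: square body 58 x 58 x 36 mm (edges along its x, y axes), round white cap 30 mm in diameter from 38 up to 58 mm above the underside: grip it by the cap. Origin: centre of the underside, z up. All look alike: full about 400 g (340 to 460), empty about 60 g. May be absent (None). Starts standing on the counter.
- bottle_d: squat opaque blue refill bottle: square body 58 x 58 x 36 mm (edges along its x, y axes), round white cap 30 mm in diameter from 38 up to 58 mm above the underside: grip it by the cap. Origin: centre of the underside, z up. All look alike: full about 400 g (340 to 460), empty about 60 g. May be absent (None). Starts standing on the counter.
- bottle_e: squat opaque blue refill bottle: square body 58 x 58 x 36 mm (edges along its x, y axes), round white cap 30 mm in diameter from 38 up to 58 mm above the underside: grip it by the cap. Origin: centre of the underside, z up. All look alike: full about 400 g (340 to 460), empty about 60 g. May be absent (None). Starts standing on the counter.
- bottle_f: squat opaque blue refill bottle: square body 58 x 58 x 36 mm (edges along its x, y axes), round white cap 30 mm in diameter from 38 up to 58 mm above the underside: grip it by the cap. Origin: centre of the underside, z up. All look alike: full about 400 g (340 to 460), empty about 60 g. May be absent (None). Starts standing on the counter.
- bottle_g: squat opaque blue refill bottle: square body 58 x 58 x 36 mm (edges along its x, y axes), round white cap 30 mm in diameter from 38 up to 58 mm above the underside: grip it by the cap. Origin: centre of the underside, z up. All look alike: full about 400 g (340 to 460), empty about 60 g. May be absent (None). Starts standing on the counter.
- bottle_h: squat opaque blue refill bottle: square body 58 x 58 x 36 mm (edges along its x, y axes), round white cap 30 mm in diameter from 38 up to 58 mm above the underside: grip it by the cap. Origin: centre of the underside, z up. All look alike: full about 400 g (340 to 460), empty about 60 g. May be absent (None). Starts perched on a crossing of the drawer dividers, cap 6 mm above the rim.
- bottle_i: squat opaque blue refill bottle: square body 58 x 58 x 36 mm (edges along its x, y axes), round white cap 30 mm in diameter from 38 up to 58 mm above the underside: grip it by the cap. Origin: centre of the underside, z up. All look alike: full about 400 g (340 to 460), empty about 60 g. May be absent (None). Starts perched on a crossing of the drawer dividers, cap 6 mm above the rim.
- tub: the green recycling tub on the counter, right of the drawer unit: open box 180 (x) x 170 (y) x 80 mm high, walls and floor 5 mm, fixed. Origin: centre of its underside, z up.
- soap_carton: yellow soap carton 62 x 95 x 34 mm, not part of the job. Origin: under its middle.
- scoop_cup: white plastic mug, 72 mm across, 70 mm high, not part of the job. Origin: under its middle.
- lint_roller: lint roller with a red handle, 220 mm long, 52 mm high, lying on the counter between the robot and the drawer, not part of the job. Origin: under its middle.
- spray_bottle: green spray bottle, 68 mm across, 195 mm high, not part of the job. Origin: under its middle.
Things that resemble listed ones, but are neither listed nor needed, are in the scene too. What is shaped like the bottle_e but red or yellow is not meant.

How it is judged:
By the outcome, as a careful person would: the job done as asked, in the order asked, and still so for the second after the job is handed in, with the robot touching nothing.
Of bottle_a, bottle_b, bottle_c, bottle_d, bottle_e, bottle_f, bottle_g only 4 to 6 are there at a start; the rules pass over those that are not, and their reading is None.
Of bottle_h, bottle_i only 1 to 1 are there at a start; the rules pass over those that are not, and their reading is None.
At some moment in a run one of bottle_a, bottle_b, bottle_c, bottle_d, bottle_e, bottle_f, bottle_g may be knocked a few centimetres aside while the robot is not near it.
It also fails if it takes over 210 s, if anything falls off the work surface, if the arm or the gripper's body presses on something with over 40 N, if the wrist force passes 120 N, or if a joint passes its speed limit or range.

## Robot

A 6-joint arm with a two-finger parallel gripper is mounted at the origin on the work surface. World frame = base frame: x ahead of the robot, y to its left, z up, the work surface at z = 0. Lengths are in m, angles in rad, forces in N, time in s.
With the tool pointing down it reaches from about 0.35 to 0.975 m from the base axis. Payload 4.9 kg.
Tool frame: the origin (TCP) lies between the finger pads, 19 mm behind the fingertips; this is the grasp point; z points along the fingers, y is the line along which they close (so a half turn about z gives the same grasp; the last joint's range is limited). The gripper opens to 85 mm and grips with 20 to 120 N. Pads are 22 mm wide; open, the fingers measure 114 mm over their backs; the gripper's body (76 mm by 85 mm) begins 54 mm behind the grasp point. The pads swing forward as they close: fully open they stand 13 mm farther back than shut.
Start: joints at [1.085, 0.053, 1.613, -0, 1.476, -0.119], TCP at [0.224, 0.583, 0.25] pointing down, gripper open.
Joint ranges: [-3.01, 3.01], [-1.01, 2.22], [0.06, 2.58], [-1.02, 4.17], [0.09, 2.62], [-3.14, 3.14]. Speed limits (rad/s): [2.57, 2.57, 3.14, 3.14, 3.14, 3.14].

## Interface

Orientations are given as [roll, pitch, yaw] about the fixed x, y, z axes, in that order (R = Rz(yaw) Ry(pitch) Rx(roll)).
In Python, from station import manip gives the robot as it stands.
- The arm moves only by the tool step_arm, never from a script. Its argument "rows" is a list of rows, each a list of 5 numbers: the shift along the tool's x, y, z in units of 80 cm (1.0 is 80 cm), then the turn about the tool's z in units of 180 degrees (1.0 is 180 degrees), then the closure, from 0 (fully open) to 1 (shut). A call has 1 to 20 rows; each row is the pose to reach, as a shift and turn from the pose commanded when the call began, along the tool's axes at that moment, turning the shorter way round; what a row does not reach only later rows make up. A row lasts 1/8 s, in which the tool goes at most 62.5 mm and 10.7 degrees, less where a joint would pass 70% of its speed; a pose out of reach is approached as far as the arm can. A call with a number of a shift or a turn outside -1 to 1 is refused whole. A call with a gripper value outside its range is refused whole. The fingers move at their own pace and stop on an object; "force" is the grip in N (left out, the last holds). Time passes only in rows, so rows that repeat a pose let the fingers close. It gives the time, the measured TCP pose, the force, the opening and the grip force at its end, in the units of the state.
- manip.read_state(): the state, without advancing time (a new reading comes with each control period).
- manip.get_image(name): name is "side" or "top" or "wrist"; returns the picture (400x640x3 uint8, red, green, blue); there is no depth.
- manip.camera_params(name): a dict with "intrinsics" (3x3 intrinsics, pixels), "k1" (the pictures are not rectified: a ray, as slopes to the right and down, at radius r is drawn at 1 + k1 r^2 times it, then the intrinsics apply), "R" (3x3) and "t" (3): a world point X has camera coordinates R X + t. Camera axes: x right, y down, z forward; pixel columns grow to the right and rows downward; lengths in m; the calibration is good to about 2 mm. A picture is of the moment at which its call begins: read the wrist's pose just before it. camera_params takes no time and is no camera call; for the wrist camera it gives the pose at the moment of the call.
- manip.hand_in(): hands the job in; it is judged then, once.
The state is a dict: "t": time; "joint_positions": joint angles; "dq": joint speeds; "effort": joint torques, N m; "ee_pos": TCP position; "orientation": TCP orientation; "ft_force": force on the tool from outside, world axes, zero at the start; "moment": the same for the moment, N m; "gripper_width": finger opening in m; "grip_force": force on a finger pad.
Only numpy, scipy, OpenCV 4.12 (cv2) and the standard library are available. Lean on these libraries where they do the work, as an engineer would, in place of code of your own. Each camera call takes 0.05 s, during which the arm holds its last target. There are 200 camera calls.

## Working session

There is one attempt and no reset: what is moved stays moved. The work goes in short steps, Python scripts to look and compute and a tool call to move; the robot and the scene stay as the last step left them, time stands still between calls to the robot, and variables do not carry over. Pictures are saved under pics/ and viewed, at most 14 in all, crops included, and the job is handed in when it is done.

Besides the shell and the picture viewer there is one more tool, called after "Emit:" in YAML: its name, and indented under it one key for each argument. step_arm: Moves the arm, as the interface text tells. Its arguments: {"type":"object","properties":{"rows":{"type":"array"},"force":{"type":"number"}},"required":["rows"]}

```bash
ls; mkdir -p pics; cat > h.py <<'E'
import numpy as np, cv2
from station import manip
def snap(n,f):
    p=manip.camera_params(n); im=manip.get_image(n); cv2.imwrite('pics/'+f,im[:,:,::-1]); return im,p
def ray(p,u,v):
    K=np.array(p['intrinsics']);R=np.array(p['R']);t=np.array(p['t'])
    d=np.array([(u-K[0,2])/K[0,0],(v-K[1,2])/K[1,1]]);s=d.copy()
    for _ in range(30): s=d/(1+p['k1']*(s@s))
    return -R.T@t, R.T@np.array([s[0],s[1],1.])
def onz(p,u,v,z):
    c,d=ray(p,u,v); return c+d*(z-c[2])/d[2]
def proj(p,X):
    K=np.array(p['intrinsics']);c=np.array(p['R'])@np.array(X)+np.array(p['t']);s=c[:2]/c[2];s=s*(1+p['k1']*(s@s));return K[0,0]*s[0]+K[0,2],K[1,1]*s[1]+K[1,2]
E
python3 - <<'E'
from h import *
print(manip.read_state())
for n in('top','side'):
    im,p=snap(n,n+'0.png');print(n,p)
E
```

```text
pics
{'t': 0.0, 'joint_positions': array([ 1.08499846e+00,  5.33538928e-02,  1.61427528e+00,  2.25809848e-06,
        1.47600862e+00, -1.18978766e-01]), 'dq': array([-0.00055684,  0.00043631,  0.00032375,  0.00024259,  0.00047897,
       -0.00104451]), 'effort': array([ 6.43580697e-04, -3.93685985e+01, -3.70177424e+01, -6.18362424e-05,
        7.14043636e-03,  1.69011071e-05]), 'ee_pos': array([0.22386924, 0.58290974, 0.24877601]), 'orientation': array([-3.13956225e+00, -2.44984999e-04,  2.77477309e+00]), 'ft_force': array([-0.23347437, -0.09218285,  0.40585459]), 'moment': array([ 0.0209511 ,  0.01814674, -0.00927059]), 'grip_force': 0.0, 'gripper_width': 0.08525243326605801}
top {'intrinsics': array([[446.41245678,   0.        , 315.16719477],
       [  0.        , 446.41245678, 198.157293  ],
       [  0.        ,   0.        ,   1.        ]]), 'k1': -0.00010412967956452557, 'R': array([[ 1.47368969e-02, -9.99891244e-01, -5.69410217e-04],
       [-9.91993411e-01, -1.45490551e-02, -1.25448783e-01],
       [ 1.25426855e-01,  2.41357695e-03, -9.92099934e-01]]), 't': array([-0.06505903,  0.60975536,  1.26582794])}
side {'intrinsics': array([[448.02016825,   0.        , 320.11876896],
       [  0.        , 448.02016825, 194.12931077],
       [  0.        ,   0.        ,   1.        ]]), 'k1': -0.12540534337374482, 'R': array([[ 0.94819963, -0.3169761 , -0.02106218],
       [-0.22419726, -0.62074159, -0.7512759 ],
       [ 0.22506234,  0.71708161, -0.65965211]]), 't': array([-0.59503062,  0.14675551,  1.33725533])}
```

View pics/top0.png

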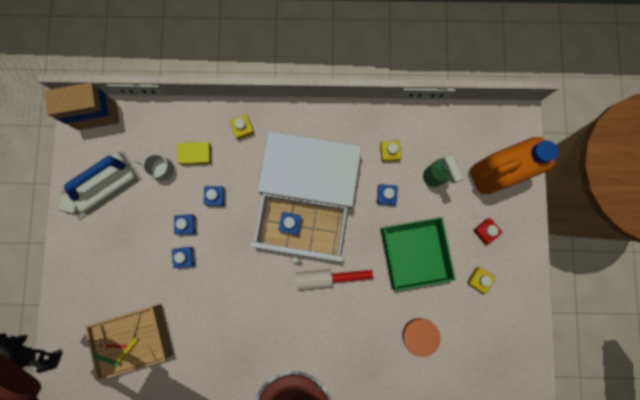

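View pics/side0.png

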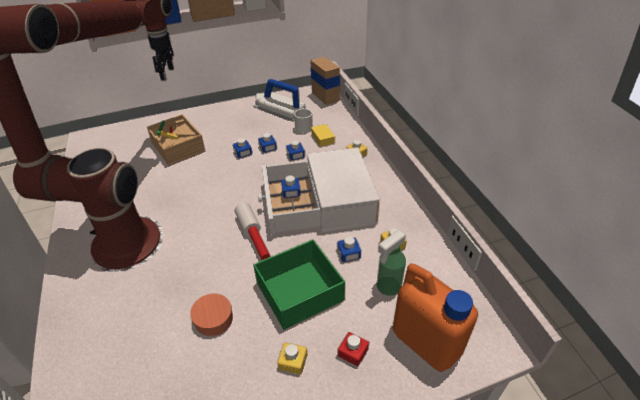

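The top view shows these blue bottles: (214,196), (184,225), (182,258), (388,194), plus the perched one at (289,223). Look-alikes are yellow at (241,127), (391,150), (482,280), red at (488,231), and the orange jug with a blue cap at (543,152). I choose only the five blue bodies with white caps.

```bash
cat >> h.py <<'E'
def blues(im,p,amin=60,ztop=.036,zcap=.058):
    hsv=cv2.cvtColor(im,cv2.COLOR_RGB2HSV)
    m=((hsv[...,0]>100)&(hsv[...,0]<125)&(hsv[...,1]>110)&(hsv[...,2]>50)).astype(np.uint8)
    cs,_=cv2.findContours(m,cv2.RETR_EXTERNAL,cv2.CHAIN_APPROX_NONE)
    out=[]
    for c in cs:
        if cv2.contourArea(c)<amin: continue
        hull=np.zeros_like(m); cv2.drawContours(hull,[cv2.convexHull(c)],0,1,-1)
        w=((hull>0)&(hsv[...,1]<90)&(hsv[...,2]>110)).astype(np.uint8)
        n,l,st,ce=cv2.connectedComponentsWithStats(w)
        if n<2: continue
        i=1+np.argmax(st[1:,4]); q=ce[i]
        xy=np.array([onz(p,*a[0],ztop)[:2] for a in c]).astype(np.float32)
        r=cv2.minAreaRect(xy*1000)
        out.append((q.round(1),onz(p,*q,zcap)[:2].round(4),st[i,4],np.round(r[0],0),np.round(r[1],0),round(r[2],1)))
    return out
E
python3 - <<'E'
from h import *
im,p=snap('top','top1.png')
for b in blues(im,p): print(*b)
print('perched cap',onz(p,289,223,.088))
hsv=cv2.cvtColor(im,cv2.COLOR_RGB2HSV)
m=((hsv[...,0]>45)&(hsv[...,0]<75)&(hsv[...,1]>120)).astype(np.uint8)
for c in cv2.findContours(m,0,2)[0]:
    if cv2.contourArea(c)>500: 
        r=cv2.minAreaRect(np.array([onz(p,*a[0],.08)[:2]*1000 for a in c]).astype(np.float32)); print('tub',r)
big=cv2.resize(im[120:300,160:430],None,fx=2.95,fy=2.95,interpolation=cv2.INTER_CUBIC);cv2.imwrite('pics/crop1.png',big[:,:,::-1])
E
```

```text
[178.6 257.1] [0.4345 0.328 ] 106 [434. 323.] [53. 56.] 9.0
[180.2 223.1] [0.5306 0.3284] 101 [529. 323.] [53. 55.] 3.1
[288.7 221.9] [0.5388 0.0186] 105 [537.  17.] [55. 54.] 79.6
[211.  193.8] [0.6164 0.2441] 98 [615. 240.] [50. 54.] 0.8
[388.6 192.5] [ 0.6276 -0.2676] 99 [ 625. -266.] [52. 54.] 85.1
[ 85.1 182.4] [0.6442 0.6096] 20 [675. 611.] [ 31. 165.] 38.0
perched cap [0.53344765 0.01575923 0.088     ]
tub ((453.7059326171875, -342.50054931640625), (173.4912109375, 171.28675842285156), 10.672455787658691)
```

View pics/crop1.png

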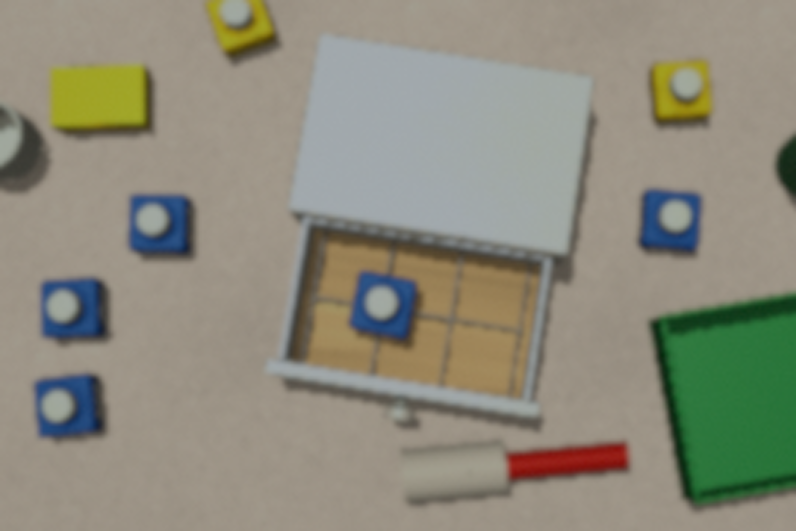

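The crop confirms three blue bottles on the left, one on the right, and one perched on the left divider crossing. The drawer is turned about 9° clockwise. Next I'll work out the chest and drawer pose.

```bash
python3 - <<'E'
from h import *
p=manip.camera_params('top')
f=lambda u,v,z:onz(p,160+u/2.95-.33,120+v/2.95-.33,z)[:2].round(4)
C=[f(*a,.102) for a in[(321,37),(591,78),(567,255),(291,213)]];print(C,np.mean(C,0))
a=C[1]-C[0];b=C[2]-C[3];print(np.linalg.norm(a),np.linalg.norm(b),np.linalg.norm(C[0]-C[3]),np.degrees([np.arctan2(-a[0],a[1])+0,np.arctan2(b[0],-b[1])]))
print('front',f(268,363,.082),f(540,408,.082),'crossings',f(383,313,.03),f(451,322,.03),'knob',f(400,412,.052))
print('mugs etc: roller',f(403,475,.03),f(628,456,.02))
w=manip.camera_params('wrist');s=manip.read_state()
c=-w['R'].T@w['t'];print('wristcam',c,s['ee_pos'],w['R'],w['intrinsics'],w['k1'])
E
```

```text
[array([0.7888, 0.0787]), array([ 0.7523, -0.1805]), array([ 0.5819, -0.1583]), array([0.6179, 0.1022])] [ 0.685225 -0.039475]
0.26175731126369706 0.2629757593391452 0.17250814473525586 [171.98443333  -7.86819822]
front [0.4773 0.1222] [ 0.4389 -0.1351] crossings [0.5294 0.0176] [ 0.5215 -0.0498] knob [ 0.4329 -0.0021]
mugs etc: roller [ 0.3719 -0.0053] [ 0.393  -0.2257]
wristcam [0.15042525 0.61190052 0.37453706] [0.22390533 0.58301335 0.24902884] [[ 0.35898107  0.93334352 -0.00157005]
 [ 0.88799813 -0.34102147  0.30848612]
 [ 0.2873881  -0.11213488 -0.95122755]] [[359.29370723   0.         315.46048039]
 [  0.         359.29370723 207.72198802]
 [  0.           0.           1.        ]] -0.07171474742989924
```

```bash
cat >> h.py <<'E'
def go(*targets):
    s=manip.read_state(); yaw=s['orientation'][2]; e=s['ee_pos']
    print('t',round(s['t'],2),'ee',e.round(4),'yaw',round(yaw,4),'F',s['ft_force'].round(2),'w',round(s['gripper_width'],4),'rp',s['orientation'][:2].round(4))
    for x,y,z,w in targets:
        d=np.array([x,y,z])-e;c,sn=np.cos(yaw),np.sin(yaw)
        dw=(w-yaw+np.pi)%(2*np.pi)-np.pi
        # turn about tool z (down) = -world yaw
        print(np.round([(d[0]*c+d[1]*sn)/.8,(d[0]*sn-d[1]*c)/.8,-d[2]/.8,-dw/np.pi],4), 'dist rows',np.ceil(np.linalg.norm(d)/.0625))
E
python3 - <<'E'
from h import *
go((.48,.05,.30,3.002))
E
```

```text
t 0.15 ee [0.2239 0.583  0.249 ] yaw 2.7748 F [ 0.83  1.76 -0.3 ] w 0.085 rp [-3.14e+00 -2.00e-04]
[-0.5378 -0.5072 -0.0637 -0.0723] dist rows 10.0
```

Emit:
step_arm:
  rows:
    - [-0.538,-0.507,-0.064,-0.072,0]
    - [-0.538,-0.507,-0.064,-0.072,0]
    - [-0.538,-0.507,-0.064,-0.072,0]
    - [-0.538,-0.507,-0.064,-0.072,0]
    - [-0.538,-0.507,-0.064,-0.072,0]
    - [-0.538,-0.507,-0.064,-0.072,0]
    - [-0.538,-0.507,-0.064,-0.072,0]
    - [-0.538,-0.507,-0.064,-0.072,0]
    - [-0.538,-0.507,-0.064,-0.072,0]
    - [-0.538,-0.507,-0.064,-0.072,0]
    - [-0.538,-0.507,-0.064,-0.072,0]
    - [-0.538,-0.507,-0.064,-0.072,0]
    - [-0.538,-0.507,-0.064,-0.072,0]
    - [-0.538,-0.507,-0.064,-0.072,0]

```text
t: 1.9
ee_pos: [0.4801, 0.0514, 0.3011]
orientation: [3.142, -0.0, 3.003]
ft_force: [0.1, -0.9, -0.8]
gripper_width: 0.0852
grip_force: 0.0
```

```bash
python3 - <<'E'
from h import *
go()
im,p=snap('wrist','w1.png')
for b in blues(im,p,400): print(*b)
E
```

```text
t 1.9 ee [0.4801 0.0514 0.3011] yaw 3.0027 F [ 0.1  -0.9  -0.83] w 0.0852 rp [ 3.1416e+00 -1.0000e-04]
[ 84.5 316.7] [ 0.6222 -0.2599] 95 [ 624. -262.] [61. 58.] 87.8
[495.1 260.1] [0.6124 0.243 ] 256 [614. 245.] [54. 56.] 89.9
[290. 235.] [0.548  0.0138] 617 [545.  15.] [60. 60.] 79.2
[569.7 181.6] [0.5293 0.3261] 352 [528. 327.] [57. 56.] 4.2
[576.8  92. ] [0.4343 0.3282] 541 [434. 327.] [56. 57.] 8.2
```

View pics/w1.png

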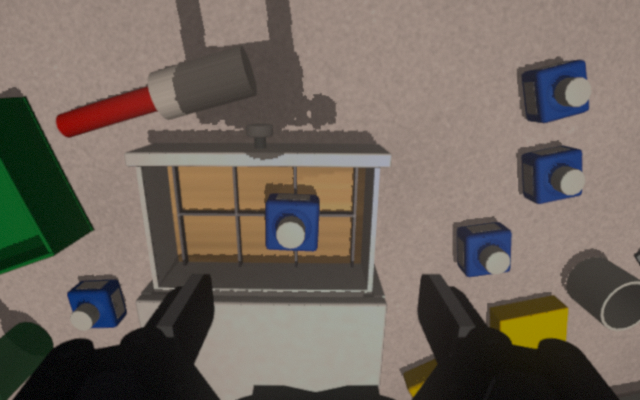

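The wrist view shows the tub at left, the right-hand blue at (97,303), the perched one at (290,235), and left blues at (484,249), (552,175) and (556,92). The divider crossing is near (238,212). A zoom on the drawer should give precise edges.

```bash
python3 - <<'E'
from h import *
im=cv2.imread('pics/w1.png')
cv2.imwrite('pics/crop2.png',cv2.resize(im[130:310,125:395],None,fx=2.95,fy=2.95,interpolation=cv2.INTER_CUBIC))
E
```

```text
(no output)
```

View pics/crop2.png

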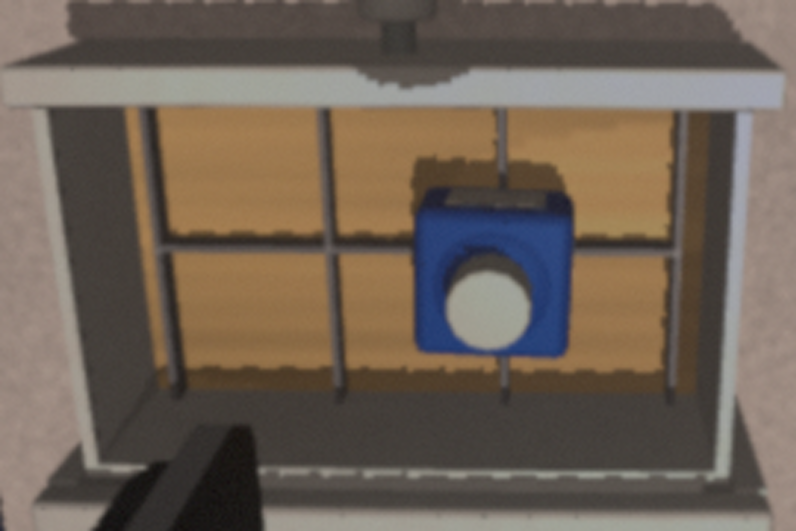

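```bash
python3 - <<'E'
from h import *
p=manip.camera_params('wrist')
f=lambda u,v,z:onz(p,125+(u+.5)/2.95-.5,130+(v+.5)/2.95-.5,z)[:2]
A,B=f(781,73,.082),f(7,68,.082);print('panel outer',A,B,np.linalg.norm(A-B),np.degrees(np.arctan2(-(A-B)[0],(A-B)[1])))
L,R=f(675,253,.030),f(163,247,.030);X=f(333,249,.03)
print('end crossings',L,R,np.linalg.norm(L-R),np.degrees(np.arctan2(-(L-R)[0],(L-R)[1])),'mid',(L+R)/2,'crossing',X,np.linalg.norm(X-R))
C,D=f(740,108,.082),f(722,472,.082);E,F=f(40,108,.082),f(92,470,.082)
print('side',C,D,E,F,(C+E)/2,(D+F)/2, np.linalg.norm(C-E),np.degrees(np.arctan2((D-C)[1],(D-C)[0])))
y=np.radians(-8.2);x=np.array([np.cos(y),np.sin(y)]);m=(A+B)/2
print('drawer_in from panel',m+.0815*x)
print('perched cap',onz(p,290,235,.088))
print('knob', f(398,5,.052))
b=blues(*(cv2.imread('pics/w1.png')[:,:,::-1].copy(),p),400,.066,.088);print(b[2])
E
```

```text
panel outer [0.46915094 0.12532837] [ 0.43091792 -0.12827652] 0.25647066157898546 -8.5732483757022
end crossings [0.54514497 0.08740017] [ 0.51431848 -0.11456118] 0.2043004178424818 -8.678395813765421 mid [ 0.52973172 -0.01358051] crossing [ 0.52462979 -0.04679833] 0.06854289458468261
side [0.47892888 0.1109024 ] [0.61455051 0.09242877] [ 0.44571702 -0.12081443] [ 0.58218205 -0.14171628] [ 0.46232295 -0.00495602] [ 0.59836628 -0.02464375] 0.23408485009951685 -7.756776787859576
drawer_in from panel [ 0.53070119 -0.01309833]
perched cap [0.53620619 0.0175902  0.088     ]
knob [4.32573623e-01 1.42692393e-04]
(array([290., 235.]), array([0.5362, 0.0176]), np.int32(617), array([534.,  18.]), array([55., 55.]), 79.2)
```

```bash
python3 - <<'E'
from h import *
go((.5355,.0175,.15,2.953),(.5355,.0175,.090,2.953),(.5355,.0175,.2,2.953))
E
```

```text
t 1.95 ee [0.4802 0.0512 0.3012] yaw 3.0025 F [-0.23  0.06 -0.72] w 0.0855 rp [3.1415e+00 1.0000e-04]
[-0.0743 -0.0322  0.189   0.0158] dist rows 3.0
[-0.0743 -0.0322  0.264   0.0158] dist rows 4.0
[-0.0743 -0.0322  0.1265  0.0158] dist rows 2.0
```

Emit:
step_arm:
  rows:
    - [-0.074,-0.032,0.189,0.016,0]
    - [-0.074,-0.032,0.189,0.016,0]
    - [-0.074,-0.032,0.189,0.016,0]
    - [-0.074,-0.032,0.189,0.016,0.1]
    - [-0.074,-0.032,0.23,0.016,0.2]
    - [-0.074,-0.032,0.264,0.016,0.2]
    - [-0.074,-0.032,0.264,0.016,0.2]
    - [-0.074,-0.032,0.264,0.016,0.6]
    - [-0.074,-0.032,0.264,0.016,0.8]
    - [-0.074,-0.032,0.264,0.016,0.9]
    - [-0.074,-0.032,0.264,0.016,0.9]
    - [-0.074,-0.032,0.264,0.016,0.9]
    - [-0.074,-0.032,0.24,0.016,0.9]
    - [-0.074,-0.032,0.2,0.016,0.9]
    - [-0.074,-0.032,0.14,0.016,0.9]
    - [-0.074,-0.032,0.126,0.016,0.9]
    - [-0.074,-0.032,0.126,0.016,0.9]
    - [-0.074,-0.032,0.126,0.016,0.9]
    - [-0.074,-0.032,0.126,0.016,0.9]
    - [-0.074,-0.032,0.126,0.016,0.9]
  force: 40

```text
t: 4.45
ee_pos: [0.5349, 0.0168, 0.199]
orientation: [-3.141, -0.002, 2.951]
ft_force: [0.1, 0.6, -3.7]
gripper_width: 0.0282
grip_force: 40.5
```

```bash
python3 - <<'E'
from h import *
go((.574,.050,.2,2.9986),(.574,.050,.081,2.9986),(.574,.05,.0785,2.9986))
im,p=snap('wrist','w2.png')
s=manip.read_state();print(s['effort'][1:3],s['ft_force'],s['moment'],s['grip_force'])
im=manip.get_image('wrist');print(manip.read_state()['ft_force'])
E
```

```text
t 4.45 ee [0.5349 0.0168 0.199 ] yaw 2.9507 F [ 0.09  0.65 -3.65] w 0.0282 rp [-3.1414e+00 -2.3000e-03]
[-0.0401  0.05   -0.0012 -0.0153] dist rows 1.0
[-0.0401  0.05    0.1475 -0.0153] dist rows 3.0
[-0.0401  0.05    0.1507 -0.0153] dist rows 3.0
[-32.80528665 -38.47929239] [ 0.23568605  0.09838035 -4.50389903] [-0.0389073   0.03648462  0.014701  ] 40.518232583999634
[ 0.05386064  0.33545324 -5.1864542 ]
```

View pics/w2.png

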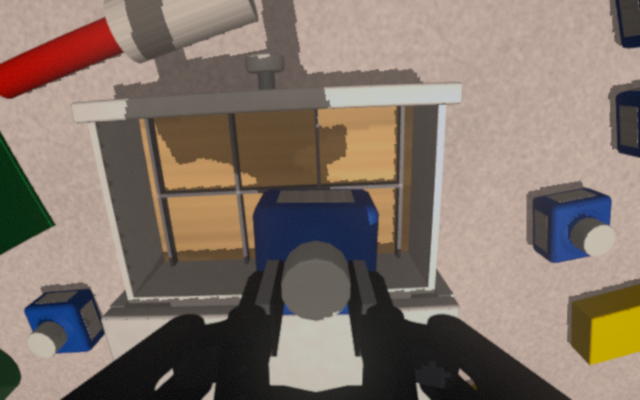

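Full at about 4 N and held level. I'll check the pocket and the in-hand offset before lowering.

```bash
python3 - <<'E'
from h import *
p=manip.camera_params('wrist');im=cv2.imread('pics/w2.png')[:,:,::-1].copy()
L,R=onz(p,318,186,.03)[:2],onz(p,238,189,.03)[:2];EL,ER=onz(p,402,184,.03)[:2],onz(p,160,193,.03)[:2]
print(L,R,L-R,(L+R)/2,'ends',EL,ER,(EL+ER)/2,EL-ER)
print('cap',onz(p,317,281,.197),manip.read_state()['ee_pos'])
hsv=cv2.cvtColor(im,cv2.COLOR_RGB2HSV)
m=((hsv[...,0]>100)&(hsv[...,0]<125)&(hsv[...,1]>110)&(hsv[...,2]>40)).astype(np.uint8);m[:, :245]=0;m[:,390:]=0;m[:185]=0
c=max(cv2.findContours(m,0,1)[0],key=cv2.contourArea)[:,0]
print(sorted(map(tuple,c),key=lambda a:a[1])[:3],c[:,0].min(),c[:,0].max())
for v in (215,225,235,245):
    r=c[abs(c[:,1]-v)<1.5];a,b=onz(p,r[:,0].min(),v,.175)[:2],onz(p,r[:,0].max(),v,.175)[:2];print(v,r[:,0].min(),r[:,0].max(),a,b,np.linalg.norm(a-b))
E
```

```text
[0.5330999  0.01975532] [ 0.52266588 -0.04768038] [0.01043402 0.0674357 ] [ 0.52788289 -0.01396253] ends [0.54486544 0.09016817] [ 0.51301151 -0.11543424] [ 0.52893848 -0.01263303] [0.03185393 0.20560241]
cap [0.52927762 0.01894945 0.197     ] [0.53522055 0.01681134 0.19974722]
[(np.int32(276), np.int32(195)), (np.int32(275), np.int32(196)), (np.int32(273), np.int32(196))] 255 377
215 255 377 [ 0.50389501 -0.00408442] [0.51418    0.04904176] 0.054112587757349104
225 255 376 [ 0.50849758 -0.00522965] [0.51879245 0.04794941] 0.0541663780786618
235 256 375 [ 0.51327282 -0.00595407] [0.52349294 0.04683949] 0.05377370920157774
245 256 375 [ 0.51805464 -0.00714579] [0.52837392 0.04616063] 0.05429605729672605
```

Emit:
step_arm:
  rows:
    - [-0.039,0.05,0,-0.016,0.9]
    - [-0.039,0.05,0,-0.016,0.9]
    - [-0.039,0.05,0,-0.016,0.9]
    - [-0.039,0.05,0.06,-0.016,0.9]
    - [-0.039,0.05,0.11,-0.016,0.9]
    - [-0.039,0.05,0.125,-0.016,0.9]
    - [-0.039,0.05,0.132,-0.016,0.9]
    - [-0.039,0.05,0.137,-0.016,0.9]
    - [-0.039,0.05,0.141,-0.016,0.9]
    - [-0.039,0.05,0.141,-0.016,0.9]
    - [-0.039,0.05,0.141,-0.016,0.9]

```text
t: 5.92
ee_pos: [0.574, 0.0502, 0.0881]
orientation: [3.142, 0.001, 3.001]
ft_force: [0.5, -0.4, -4.9]
gripper_width: 0.0281
grip_force: 40.7
```

Emit:
step_arm:
  rows:
    - [0,0,0.005,0,0.9]
    - [0,0,0.009,0,0.9]
    - [0,0,0.012,0,0.9]
    - [0,0,0.012,0,0.9]
    - [0,0,0.012,0,0.7]
    - [0,0,0.012,0,0.5]
    - [0,0,0.012,0,0.45]
    - [0,0,0.012,0,0.45]
    - [0,0,-0.02,0,0.45]
    - [0,0,-0.07,0,0.45]
    - [0,0,-0.14,0,0.4]
    - [0,0,-0.17,0,0.2]
    - [0,0,-0.2,0,0]
    - [0,0,-0.2,0,0]
    - [0,0,-0.2,0,0]

```text
t: 7.8
ee_pos: [0.5731, 0.0501, 0.2462]
orientation: [-3.141, -0.002, 3.001]
ft_force: [-0.1, 0.6, -0.7]
gripper_width: 0.0853
grip_force: 0.0
```

```bash
python3 - <<'E'
from h import *
im,p=snap('wrist','w3.png')
for b in blues(im,p,400,.054,.076): print(*b)
for b in blues(im,p,400): print(*b)
cv2.imwrite('pics/crop3.png',cv2.resize(im[60:310,70:470,::-1],None,fx=2,fy=2))
im,p=snap('top','top2.png')
for b in blues(im,p): print(*b)
Y=-.12
go((.6165,.2435,.17,0),)
E
```

```text
[ 25.9 274.2] [ 0.6175 -0.2415] 183 [ 617. -245.] [56. 55.] 86.6
[528.7 200.3] [0.6093 0.2354] 676 [608. 235.] [53. 52.] 0.1
[316.5 191. ] [0.575  0.0511] 901 [574.  51.] [56. 57.] 83.2
[617.4  96.2] [0.5282 0.3119] 603 [528. 313.] [53. 54.] 4.1
[ 25.9 274.2] [ 0.6249 -0.26  ] 183 [ 624. -263.] [60. 58.] 86.6
[528.7 200.3] [0.6162 0.246 ] 676 [615. 245.] [56. 55.] 0.1
[316.5 191. ] [0.5799 0.0505] 901 [578.  51.] [59. 60.] 83.2
[617.4  96.2] [0.5302 0.3272] 603 [529. 327.] [56. 57.] 4.1
[178.7 257.2] [0.4342 0.3276] 110 [434. 323.] [53. 56.] 9.0
[180.4 223.3] [0.5302 0.3278] 110 [529. 323.] [53. 55.] 3.1
[211.  193.9] [0.6161 0.244 ] 104 [615. 243.] [51. 47.] 2.4
[388.6 192.6] [ 0.6273 -0.2675] 108 [ 625. -266.] [52. 54.] 85.1
[ 90.3 181.2] [0.6479 0.5948] 190 [673. 612.] [ 52. 165.] 46.4
t 7.9 ee [0.5729 0.0502 0.2455] yaw 3.001 F [-0.36 -0.76 -0.93] w 0.0856 rp [-3.1413 -0.0032]
[-0.0201  0.2469  0.0944  0.9552] dist rows 4.0
```

View pics/crop3.png

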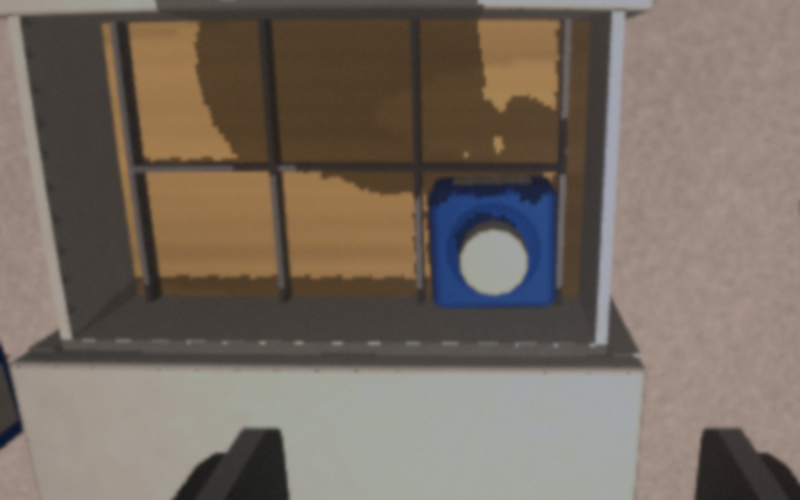

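The bottle sits squarely in pocket_1. Next is the left rear bottle at (0.616,0.245).

```bash
python3 - <<'E'
from h import *
go(*[(.616,.245,z,3.148) for z in(.17,.06,.2)])
E
```

```text
t 7.9 ee [0.5729 0.0502 0.2455] yaw 3.001 F [-0.36 -0.76 -0.93] w 0.0856 rp [-3.1413 -0.0032]
[-0.0192  0.2487  0.0944 -0.0468] dist rows 4.0
[-0.0192  0.2487  0.2319 -0.0468] dist rows 5.0
[-0.0192  0.2487  0.0569 -0.0468] dist rows 4.0
```

Emit:
step_arm:
  rows:
    - [-0.019,0.249,0.094,-0.047,0]
    - [-0.019,0.249,0.094,-0.047,0]
    - [-0.019,0.249,0.094,-0.047,0]
    - [-0.019,0.249,0.094,-0.047,0]
    - [-0.019,0.249,0.094,-0.047,0]
    - [-0.019,0.249,0.16,-0.047,0.1]
    - [-0.019,0.249,0.2,-0.047,0.1]
    - [-0.019,0.249,0.232,-0.047,0.1]
    - [-0.019,0.249,0.232,-0.047,0.1]
    - [-0.019,0.249,0.232,-0.047,0.6]
    - [-0.019,0.249,0.232,-0.047,0.9]
    - [-0.019,0.249,0.232,-0.047,0.9]
    - [-0.019,0.249,0.232,-0.047,0.9]
    - [-0.019,0.249,0.232,-0.047,0.9]
    - [-0.019,0.249,0.2,-0.047,0.9]
    - [-0.019,0.249,0.15,-0.047,0.9]
    - [-0.019,0.249,0.09,-0.047,0.9]
    - [-0.019,0.249,0.057,-0.047,0.9]
    - [-0.019,0.249,0.057,-0.047,0.9]
    - [-0.019,0.249,0.057,-0.047,0.9]

```text
t: 10.4
ee_pos: [0.6153, 0.2449, 0.1991]
orientation: [-3.141, -0.004, -3.135]
ft_force: [-0.3, 0.4, -5.2]
gripper_width: 0.0282
grip_force: 40.2
```

```bash
cat >> h.py <<'E'
D=np.array([.5293,-.0133]);yw=np.radians(-8.2);X=np.array([np.cos(yw),np.sin(yw)]);Y=np.array([-X[1],X[0]])
def pocket(r,c): return D+X*.0345*r+Y*.069*c
E
python3 - <<'E'
from h import *
F=[manip.read_state()['ft_force'][2]]
for _ in range(3): manip.get_image('wrist');F.append(manip.read_state()['ft_force'][2])
print('Fz',np.round(F,1))
x,y=pocket(1,0);print(x,y)
go(*[(x,y,z,3.0) for z in(.2,.12,.088,.079)])
print('tub',); go((.4537,-.3425,.2,3.0))
E
```

```text
Fz [-5.2 -4.1 -4.1 -4.8]
0.5634472799663187 -0.018220698212840152
t 10.55 ee [0.6154 0.2449 0.1989] yaw -3.1345 F [ 0.38 -0.38 -4.81] w 0.0282 rp [-3.1404 -0.0046]
[ 0.0672 -0.3284 -0.0014  0.0473] dist rows 5.0
[ 0.0672 -0.3284  0.0986  0.0473] dist rows 5.0
[ 0.0672 -0.3284  0.1386  0.0473] dist rows 5.0
[ 0.0672 -0.3284  0.1499  0.0473] dist rows 5.0
tub
t 10.55 ee [0.6154 0.2449 0.1989] yaw -3.1345 F [ 0.38 -0.38 -4.81] w 0.0282 rp [-3.1404 -0.0046]
[ 0.2073 -0.7328 -0.0014  0.0473] dist rows 10.0
```

Full. It goes into the rear middle pocket.

Emit:
step_arm:
  rows:
    - [0.067,-0.328,0,0.047,0.9]
    - [0.067,-0.328,0,0.047,0.9]
    - [0.067,-0.328,0,0.047,0.9]
    - [0.067,-0.328,0,0.047,0.9]
    - [0.067,-0.328,0,0.047,0.9]
    - [0.067,-0.328,0,0.047,0.9]
    - [0.067,-0.328,0,0.047,0.9]
    - [0.067,-0.328,0.06,0.047,0.9]
    - [0.067,-0.328,0.1,0.047,0.9]
    - [0.067,-0.328,0.12,0.047,0.9]
    - [0.067,-0.328,0.13,0.047,0.9]
    - [0.067,-0.328,0.136,0.047,0.9]
    - [0.067,-0.328,0.139,0.047,0.9]
    - [0.067,-0.328,0.139,0.047,0.9]
    - [0.067,-0.328,0.139,0.047,0.9]

```text
t: 12.42
ee_pos: [0.5653, -0.0177, 0.0915]
orientation: [-3.142, 0.001, 3.001]
ft_force: [0.0, -0.4, -3.1]
gripper_width: 0.0281
grip_force: 40.8
```

Emit:
step_arm:
  rows:
    - [0.002,0,0,0,0.9]
    - [0.002,0,0,0,0.9]
    - [0.002,0,0,0,0.9]

```text
t: 12.8
ee_pos: [0.5635, -0.0174, 0.091]
orientation: [-3.142, 0.001, 3.001]
ft_force: [1.2, -0.2, -4.0]
gripper_width: 0.0283
grip_force: 40.9
```

```bash
python3 - <<'E'
from h import *
go()
im,p=snap('wrist','w4.png')
cv2.imwrite('pics/crop4.png',cv2.resize(im[0:400,70:550,::-1],None,fx=1.5,fy=1.5))
for _ in range(3): manip.get_image('wrist');print(manip.read_state()['ft_force'].round(1))
E
```

```text
t 12.8 ee [ 0.5635 -0.0174  0.091 ] yaw 3.0009 F [ 1.23 -0.23 -3.99] w 0.0283 rp [-3.1416e+00  5.0000e-04]
[ 0.8  0.3 -4.1]
[ 0.6 -0.1 -3.9]
[ 0.1  0.9 -2.7]
```

View pics/crop4.png

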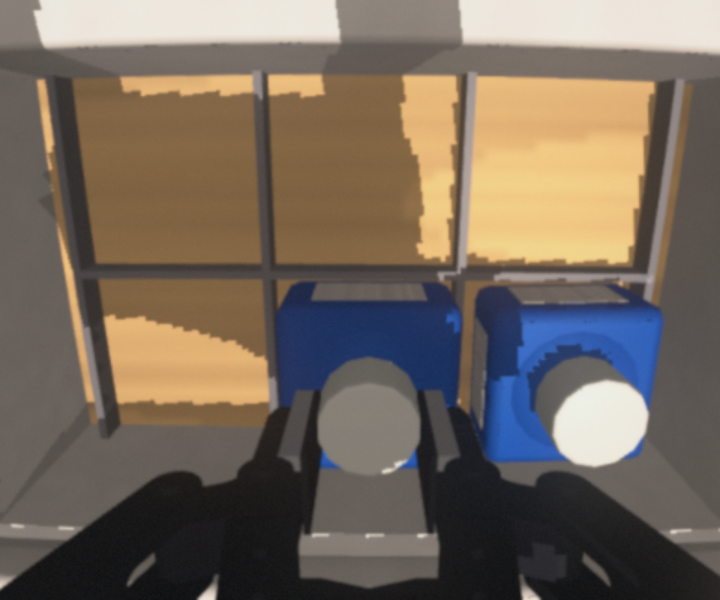

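The bottle hangs squarely above the rear middle pocket, between the dividers. Lowering and releasing.

Emit:
step_arm:
  rows:
    - [0,0,0.005,0,0.9]
    - [0,0,0.01,0,0.9]
    - [0,0,0.014,0,0.9]
    - [0,0,0.015,0,0.9]
    - [0,0,0.015,0,0.9]
    - [0,0,0.015,0,0.7]
    - [0,0,0.015,0,0.5]
    - [0,0,0.015,0,0.45]
    - [0,0,0.015,0,0.45]
    - [0,0,-0.02,0,0.45]
    - [0,0,-0.07,0,0.45]
    - [0,0,-0.14,0,0.4]
    - [0,0,-0.17,0,0.2]
    - [0,0,-0.17,0,0]
    - [0,0,-0.17,0,0]
    - [0,0,-0.17,0,0]

```text
t: 15.0
ee_pos: [0.5622, -0.0171, 0.2242]
orientation: [3.141, -0.004, 3.001]
ft_force: [0.4, 0.0, 0.4]
gripper_width: 0.0856
grip_force: 0.0
```

```bash
python3 - <<'E'
from h import *
im,p=snap('wrist','w5.png')
for b in blues(im,p,400,.054,.076): print(*b)
im,p=snap('top','top3.png')
for b in blues(im,p): print(*b)
print(pocket(1,0))
go(*[(.5300,.3272,z,3.0+np.radians(4.1+8.2)) for z in(.17,.06,.2)])
E
```

```text
[ 73.  287.5] [ 0.6154 -0.2447] 241 [ 616. -244.] [64. 56.] 88.5
[401.9 202.5] [0.5768 0.051 ] 1014 [575.  50.] [57. 57.] 82.9
[315.5 198.6] [ 0.5639 -0.017 ] 1042 [562. -17.] [56. 57.] 82.2
[178.7 257.1] [0.4342 0.3277] 111 [434. 323.] [53. 56.] 9.0
[180.4 223.2] [0.5305 0.3277] 107 [529. 323.] [53. 55.] 3.1
[276.4 211.9] [0.5669 0.0545] 17 [560.  49.] [48. 21.] 86.4
[388.6 192.6] [ 0.6275 -0.2675] 107 [ 626. -266.] [52. 54.] 84.4
[ 91.8 180.5] [0.6501 0.5906] 219 [671. 610.] [ 53. 165.] 44.7
[ 0.56344728 -0.0182207 ]
t 15.1 ee [ 0.5626 -0.0172  0.2249] yaw 3.0009 F [-0.69 -0.91 -0.28] w 0.0857 rp [ 3.1415e+00 -3.1000e-03]
[ 0.1006  0.4205  0.0686 -0.068 ] dist rows 6.0
[ 0.1006  0.4205  0.2061 -0.068 ] dist rows 7.0
[ 0.1006  0.4205  0.0311 -0.068 ] dist rows 6.0
```

Emit:
step_arm:
  rows:
    - [0.1,0.42,0.03,-0.068,0]
    - [0.1,0.42,0.03,-0.068,0]
    - [0.1,0.42,0.03,-0.068,0]
    - [0.1,0.42,0.05,-0.068,0]
    - [0.1,0.42,0.069,-0.068,0]
    - [0.1,0.42,0.069,-0.068,0]
    - [0.1,0.42,0.069,-0.068,0]
    - [0.1,0.42,0.14,-0.068,0.1]
    - [0.1,0.42,0.18,-0.068,0.1]
    - [0.1,0.42,0.206,-0.068,0.1]
    - [0.1,0.42,0.206,-0.068,0.1]
    - [0.1,0.42,0.206,-0.068,0.6]
    - [0.1,0.42,0.206,-0.068,0.9]
    - [0.1,0.42,0.206,-0.068,0.9]
    - [0.1,0.42,0.206,-0.068,0.9]
    - [0.1,0.42,0.206,-0.068,0.9]

```text
t: 17.1
ee_pos: [0.5323, 0.3272, 0.0639]
orientation: [3.141, 0.003, -3.068]
ft_force: [-1.5, -0.0, 5.8]
gripper_width: 0.0279
grip_force: 39.4
```

Emit:
step_arm:
  rows:
    - [0,0,-0.03,0,0.9]
    - [0,0,-0.1,0,0.9]
    - [0,0,-0.17,0,0.9]
    - [0,0,-0.175,0,0.9]
    - [0,0,-0.175,0,0.9]
    - [0,0,-0.175,0,0.9]

```text
t: 17.85
ee_pos: [0.5299, 0.326, 0.1991]
orientation: [-3.14, -0.004, -3.069]
ft_force: [-0.3, -1.1, -1.3]
gripper_width: 0.0284
grip_force: 39.7
```

```bash
python3 - <<'E'
from h import *
F=[manip.read_state()['ft_force'][2]]
for _ in range(3): manip.get_image('wrist');F.append(manip.read_state()['ft_force'][2])
print('Fz',np.round(F,1))
x,y=pocket(1,-1);print(x,y)
go(*[(x,y,z,3.0) for z in(.2,.09)])
print('tub',); go((.4537,-.3425,.2,3.0))
E
```

```text
Fz [-1.3 -0.3 -0.5 -0. ]
0.5536058835406384 -0.0865152581454776
t 18.0 ee [0.5304 0.3262 0.1998] yaw -3.0686 F [-0.25 -0.59 -0.02] w 0.0282 rp [-3.1404 -0.0033]
[ 8.600e-03 -5.166e-01 -2.000e-04  6.830e-02] dist rows 7.0
[ 0.0086 -0.5166  0.1373  0.0683] dist rows 7.0
tub
t 18.0 ee [0.5304 0.3262 0.1998] yaw -3.0686 F [-0.25 -0.59 -0.02] w 0.0282 rp [-3.1404 -0.0033]
[ 1.565e-01 -8.267e-01 -2.000e-04  6.830e-02] dist rows 11.0
```

Empty. It goes into the tub.

```bash
python3 - <<'E'
from h import *
go(*[(.493,-.335,z,3.0) for z in(.2,.068)])
E
```

```text
t 18.0 ee [0.5304 0.3262 0.1998] yaw -3.0686 F [-0.25 -0.59 -0.02] w 0.0282 rp [-3.1404 -0.0033]
[ 1.069e-01 -8.209e-01 -2.000e-04  6.830e-02] dist rows 11.0
[ 0.1069 -0.8209  0.1648  0.0683] dist rows 11.0
```

Emit:
step_arm:
  rows:
    - [0.107,-0.821,0,0.068,0.9]
    - [0.107,-0.821,0,0.068,0.9]
    - [0.107,-0.821,0,0.068,0.9]
    - [0.107,-0.821,0,0.068,0.9]
    - [0.107,-0.821,0,0.068,0.9]
    - [0.107,-0.821,0,0.068,0.9]
    - [0.107,-0.821,0,0.068,0.9]
    - [0.107,-0.821,0,0.068,0.9]
    - [0.107,-0.821,0,0.068,0.9]
    - [0.107,-0.821,0,0.068,0.9]
    - [0.107,-0.821,0,0.068,0.9]
    - [0.107,-0.821,0,0.068,0.9]
    - [0.107,-0.821,0,0.068,0.9]
    - [0.107,-0.821,0,0.068,0.9]
    - [0.107,-0.821,0,0.068,0.9]

```text
t: 19.88
ee_pos: [0.494, -0.3336, 0.202]
orientation: [3.142, -0.0, 3.002]
ft_force: [0.2, -0.3, -0.0]
gripper_width: 0.0282
grip_force: 39.8
```

Emit:
step_arm:
  rows:
    - [0,0,0.05,0,0.9]
    - [0,0,0.1,0,0.9]
    - [0,0,0.135,0,0.9]
    - [0,0,0.155,0,0.9]
    - [0,0,0.164,0,0.9]
    - [0,0,0.164,0,0.9]
    - [0,0,0.164,0,0.7]
    - [0,0,0.164,0,0.45]
    - [0,0,0.164,0,0.45]
    - [0,0,0.164,0,0.45]
    - [0,0,0.12,0,0.45]
    - [0,0,0.05,0,0.4]
    - [0,0,0,0,0]
    - [0,0,0,0,0]
    - [0,0,0,0,0]

```text
t: 21.75
ee_pos: [0.4934, -0.3344, 0.2014]
orientation: [3.141, -0.001, 3.001]
ft_force: [-0.6, 1.0, -0.2]
gripper_width: 0.0854
grip_force: 0.0
```

```bash
python3 - <<'E'
from h import *
im,p=snap('wrist','w6.png')
for b in blues(im,p,400): print(*b)
im,p=snap('top','top4.png')
for b in blues(im,p): print(*b)
go(*[(.6255,-.265,z,3.0+np.radians(-4+8.2)) for z in(.17,.06)])
E
```

```text
[401. 325.] [ 0.6212 -0.2751] 137 [ 624. -274.] [40. 57.] 85.2
[314.9 198.1] [ 0.4937 -0.3345] 1141 [ 492. -334.] [58. 61.] 83.0
[178.7 257.1] [0.4342 0.3277] 109 [434. 322.] [53. 55.] 7.9
[301.5 212.6] [ 0.566  -0.0177] 110 [565. -18.] [55. 57.] 82.1
[277.7 207.7] [0.5789 0.0511] 107 [579.  50.] [57. 57.] 83.2
[388.6 192.6] [ 0.6275 -0.2675] 107 [ 626. -266.] [52. 54.] 84.4
[ 88.9 182.1] [0.6454 0.5986] 152 [673. 613.] [ 50. 165.] 46.4
t 21.85 ee [ 0.4929 -0.334   0.1999] yaw 3.001 F [-0.3   1.01 -0.58] w 0.0851 rp [ 3.1397e+00 -2.9000e-03]
[-0.152   0.1086  0.0373 -0.023 ] dist rows 3.0
[-0.152   0.1086  0.1748 -0.023 ] dist rows 4.0
```

View pics/w6.png

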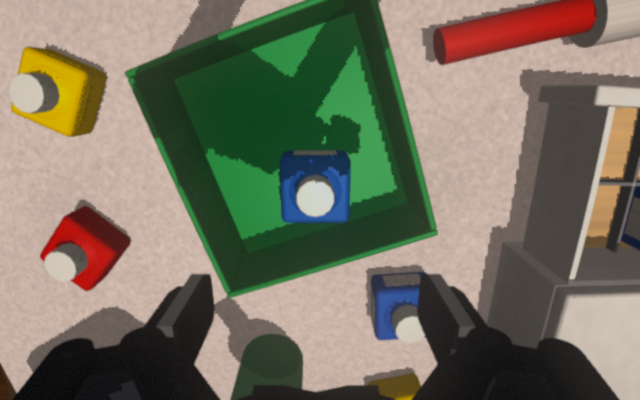

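```bash
python3 - <<'E'
from h import *
p=manip.camera_params('top')
for q in((424,174,.1),(436,186,.1),(445,160,.19),(465,178,.19),(436,172,.1)):print(q,onz(p,*q))
go(*[(.626,-.2655,z,3.0+np.radians(-4+8.2)) for z in(.17,.06)])
im=manip.get_image('top');cv2.imwrite('pics/crop5.png',cv2.resize(im[120:280,340:520,::-1],None,fx=3,fy=3,interpolation=cv2.INTER_CUBIC))
E
```

```text
(424, 174, 0.1) [ 0.67552688 -0.36006136  0.1       ]
(436, 186, 0.1) [ 0.64200702 -0.39301408  0.1       ]
(445, 160, 0.19) [ 0.69669616 -0.3934105   0.19      ]
(465, 178, 0.19) [ 0.64986488 -0.44423341  0.19      ]
(436, 172, 0.1) [ 0.68171007 -0.39377659  0.1       ]
t 21.85 ee [ 0.4929 -0.334   0.1999] yaw 3.001 F [-0.3   1.01 -0.58] w 0.0851 rp [ 3.1397e+00 -2.9000e-03]
[-0.1527  0.1081  0.0373 -0.023 ] dist rows 3.0
[-0.1527  0.1081  0.1748 -0.023 ] dist rows 4.0
```

View pics/crop5.png

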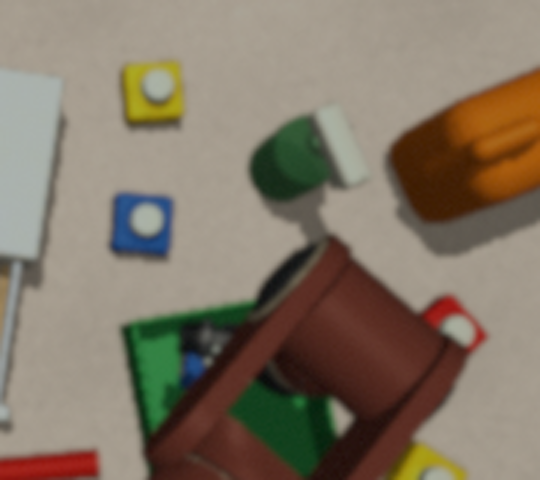

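Spray bottle nearest edge is ~0.10 m from the grasp point, which is clear. Proceeding to the right-hand bottle.

Emit:
step_arm:
  rows:
    - [-0.153,0.108,0.02,-0.023,0]
    - [-0.153,0.108,0.037,-0.023,0]
    - [-0.153,0.108,0.037,-0.023,0]
    - [-0.153,0.108,0.037,-0.023,0]
    - [-0.153,0.108,0.037,-0.023,0]
    - [-0.153,0.108,0.037,-0.023,0.1]
    - [-0.153,0.108,0.1,-0.023,0.1]
    - [-0.153,0.108,0.15,-0.023,0.1]
    - [-0.153,0.108,0.174,-0.023,0.1]
    - [-0.153,0.108,0.174,-0.023,0.1]
    - [-0.153,0.108,0.174,-0.023,0.6]
    - [-0.153,0.108,0.174,-0.023,0.9]
    - [-0.153,0.108,0.174,-0.023,0.9]
    - [-0.153,0.108,0.174,-0.023,0.9]
    - [-0.153,0.108,0.174,-0.023,0.9]

```text
t: 23.78
ee_pos: [0.6282, -0.2669, 0.0651]
orientation: [-3.14, 0.003, 3.073]
ft_force: [-0.6, 0.4, 6.1]
gripper_width: 0.0279
grip_force: 39.4
```

Emit:
step_arm:
  rows:
    - [0,0,-0.03,0,0.9]
    - [0,0,-0.1,0,0.9]
    - [0,0,-0.17,0,0.9]
    - [0,0,-0.175,0,0.9]
    - [0,0,-0.175,0,0.9]
    - [0,0,-0.175,0,0.9]

```text
t: 24.52
ee_pos: [0.6254, -0.2654, 0.1991]
orientation: [3.139, -0.006, 3.073]
ft_force: [-1.0, 0.7, -5.2]
gripper_width: 0.0277
grip_force: 40.4
```

```bash
python3 - <<'E'
from h import *
F=[manip.read_state()['ft_force'][2]]
for i in range(3): im,p=snap('wrist',f'w7{i}.png');F.append(manip.read_state()['ft_force'][2])
print('Fz',np.round(F,1))
x,y=pocket(1,-1);print(x,y)
go(*[(x,y,z,3.0) for z in(.2,.09)])
print('tub',); go((.423,-.35,.2,3.0))
E
```

```text
Fz [-5.2 -3.3 -4.8 -4.5]
0.5536058835406384 -0.0865152581454776
t 24.68 ee [ 0.6261 -0.2657  0.2   ] yaw 3.0732 F [ 0.66  0.13 -4.54] w 0.0277 rp [ 3.1397 -0.0039]
[1.056e-01 2.173e-01 1.000e-04 2.330e-02] dist rows 4.0
[0.1056 0.2173 0.1376 0.0233] dist rows 4.0
tub
t 24.68 ee [ 0.6261 -0.2657  0.2   ] yaw 3.0732 F [ 0.66  0.13 -4.54] w 0.0277 rp [ 3.1397 -0.0039]
[ 2.460e-01 -1.224e-01  1.000e-04  2.330e-02] dist rows 4.0
```

Emit:
step_arm:
  rows:
    - [0.106,0.217,0,0.023,0.9]
    - [0.106,0.217,0,0.023,0.9]
    - [0.106,0.217,0,0.023,0.9]
    - [0.106,0.217,0,0.023,0.9]
    - [0.106,0.217,0,0.023,0.9]
    - [0.106,0.217,0,0.023,0.9]
    - [0.106,0.217,0.06,0.023,0.9]
    - [0.106,0.217,0.1,0.023,0.9]
    - [0.106,0.217,0.12,0.023,0.9]
    - [0.106,0.217,0.13,0.023,0.9]
    - [0.106,0.217,0.134,0.023,0.9]
    - [0.106,0.217,0.134,0.023,0.9]
    - [0.106,0.217,0.134,0.023,0.9]

```text
t: 26.3
ee_pos: [0.5551, -0.0875, 0.0968]
orientation: [-3.141, 0.002, 3.001]
ft_force: [1.1, -0.4, -4.2]
gripper_width: 0.028
grip_force: 40.6
```

```bash
python3 - <<'E'
from h import *
go((*pocket(1,-1),.09,3.0))
im,p=snap('wrist','w8.png')
cv2.imwrite('pics/crop8.png',cv2.resize(im[0:400,70:550,::-1],None,fx=1.5,fy=1.5))
E
```

```text
t 26.3 ee [ 0.5551 -0.0875  0.0968] yaw 3.0011 F [ 1.08 -0.36 -4.22] w 0.028 rp [-3.1413e+00  2.1000e-03]
[0.002  0.001  0.0086 0.0003] dist rows 1.0
```

View pics/crop8.png

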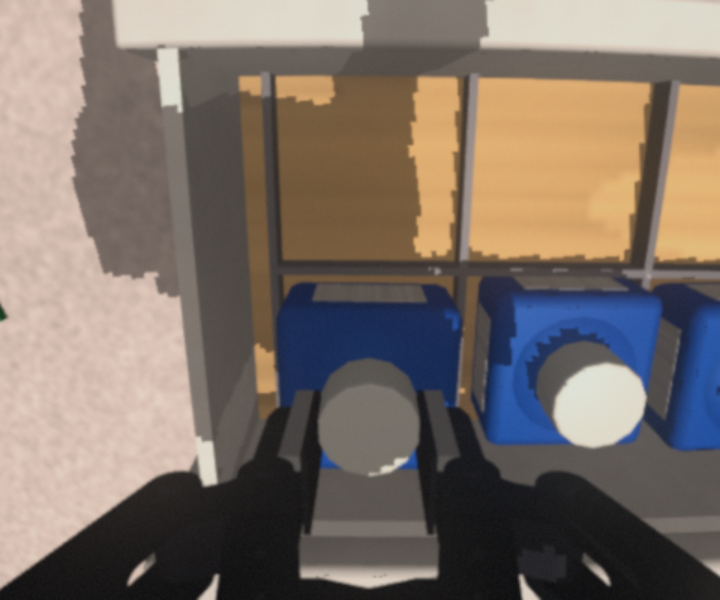

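Aligned over the rear right pocket. Lowering and releasing.

Emit:
step_arm:
  rows:
    - [0.002,0.001,0.005,0,0.9]
    - [0.002,0.001,0.01,0,0.9]
    - [0.002,0.001,0.015,0,0.9]
    - [0.002,0.001,0.019,0,0.9]
    - [0.002,0.001,0.022,0,0.9]
    - [0.002,0.001,0.022,0,0.9]
    - [0.002,0.001,0.022,0,0.7]
    - [0.002,0.001,0.022,0,0.5]
    - [0.002,0.001,0.022,0,0.45]
    - [0.002,0.001,0.022,0,0.45]
    - [0.002,0.001,-0.02,0,0.45]
    - [0.002,0.001,-0.07,0,0.45]
    - [0.002,0.001,-0.14,0,0.4]
    - [0.002,0.001,-0.16,0,0.2]
    - [0.002,0.001,-0.16,0,0]
    - [0.002,0.001,-0.16,0,0]
    - [0.002,0.001,-0.16,0,0]

```text
t: 28.48
ee_pos: [0.5517, -0.086, 0.221]
orientation: [3.141, -0.004, 3.001]
ft_force: [0.1, 0.3, 0.1]
gripper_width: 0.0854
grip_force: 0.0
```

```bash
python3 - <<'E'
from h import *
im,p=snap('wrist','w9.png')
for b in blues(im,p,400,.054,.076): print(*b)
print(pocket(1,-1))
im,p=snap('top','top5.png')
for b in blues(im,p): print(*b)
go(*[(.4345,.3278,z,3.0+np.radians(8.2+8.2)) for z in(.17,.06)])
E
```

```text
[488.1 206.5] [0.5785 0.0509] 973 [577.  48.] [61. 57.] 83.1
[403.7 202.5] [ 0.5655 -0.017 ] 1040 [564. -18.] [57. 57.] 81.8
[314.5 202.4] [ 0.5555 -0.0869] 1057 [553. -86.] [56. 59.] 80.7
[ 17.  166.9] [ 0.4917 -0.3204] 639 [ 491. -316.] [65. 54.] 82.2
[ 0.55360588 -0.08651526]
[178.7 257.1] [0.4342 0.3277] 111 [434. 323.] [53. 56.] 9.0
[413.1 239.8] [ 0.493  -0.3362] 116 [ 493. -335.] [56. 57.] 84.3
[277.8 207.2] [0.5805 0.0506] 105 [580.  50.] [56. 57.] 83.2
[ 91.7 179.9] [0.6519 0.5911] 170 [672. 610.] [ 45. 165.] 41.5
t 28.57 ee [ 0.5521 -0.0861  0.2219] yaw 3.001 F [ 1.05  0.08 -0.24] w 0.0855 rp [ 3.1412e+00 -2.9000e-03]
[ 0.2181  0.4917  0.0648 -0.0908] dist rows 7.0
[ 0.2181  0.4917  0.2023 -0.0908] dist rows 8.0
```

Last bottle, at (0.4345, 0.328).

Emit:
step_arm:
  rows:
    - [0.218,0.492,0.03,-0.091,0]
    - [0.218,0.492,0.03,-0.091,0]
    - [0.218,0.492,0.03,-0.091,0]
    - [0.218,0.492,0.03,-0.091,0]
    - [0.218,0.492,0.05,-0.091,0]
    - [0.218,0.492,0.065,-0.091,0]
    - [0.218,0.492,0.065,-0.091,0]
    - [0.218,0.492,0.065,-0.091,0]
    - [0.218,0.492,0.065,-0.091,0]
    - [0.218,0.492,0.13,-0.091,0.1]
    - [0.218,0.492,0.18,-0.091,0.1]
    - [0.218,0.492,0.202,-0.091,0.1]
    - [0.218,0.492,0.202,-0.091,0.1]
    - [0.218,0.492,0.202,-0.091,0.6]
    - [0.218,0.492,0.202,-0.091,0.9]
    - [0.218,0.492,0.202,-0.091,0.9]
    - [0.218,0.492,0.202,-0.091,0.9]
    - [0.218,0.492,0.202,-0.091,0.9]

```text
t: 30.82
ee_pos: [0.4363, 0.3287, 0.0637]
orientation: [3.14, 0.003, -2.996]
ft_force: [-0.6, 1.0, 6.2]
gripper_width: 0.0281
grip_force: 39.3
```

Emit:
step_arm:
  rows:
    - [0,0,-0.03,0,0.9]
    - [0,0,-0.1,0,0.9]
    - [0,0,-0.17,0,0.9]
    - [0,0,-0.175,0,0.9]
    - [0,0,-0.175,0,0.9]
    - [0,0,-0.175,0,0.9]

```text
t: 31.58
ee_pos: [0.4337, 0.327, 0.1985]
orientation: [-3.139, -0.005, -2.996]
ft_force: [0.5, -0.2, -4.3]
gripper_width: 0.0277
grip_force: 40.4
```

```bash
python3 - <<'E'
from h import *
F=[manip.read_state()['ft_force'][2]]
for i in range(3): im,p=snap('wrist',f'w10{i}.png');F.append(manip.read_state()['ft_force'][2])
print('Fz',np.round(F,1))
x,y=pocket(-1,1);print(x,y)
go((x,y,.2,3.0),(.42,-.35,.2,3.0))
E
```

```text
Fz [-4.3 -3.6 -3.9 -3. ]
0.5049941164593615 0.0599152581454776
t 31.73 ee [0.4344 0.3273 0.1997] yaw -2.9963 F [ 0.1  -0.29 -3.  ] w 0.0281 rp [-3.1402 -0.0036]
[-0.039  -0.3435 -0.0004  0.0913] dist rows 5.0
[ 1.403e-01 -8.351e-01 -4.000e-04  9.130e-02] dist rows 11.0
```

Full. It goes into the front left pocket.

Emit:
step_arm:
  rows:
    - [-0.039,-0.344,0,0.091,0.9]
    - [-0.039,-0.344,0,0.091,0.9]
    - [-0.039,-0.344,0,0.091,0.9]
    - [-0.039,-0.344,0,0.091,0.9]
    - [-0.039,-0.344,0,0.091,0.9]
    - [-0.039,-0.344,0,0.091,0.9]
    - [-0.039,-0.344,0,0.091,0.9]
    - [-0.039,-0.344,0.06,0.091,0.9]
    - [-0.039,-0.344,0.1,0.091,0.9]
    - [-0.039,-0.344,0.12,0.091,0.9]
    - [-0.039,-0.344,0.13,0.091,0.9]
    - [-0.039,-0.344,0.134,0.091,0.9]
    - [-0.039,-0.344,0.134,0.091,0.9]
    - [-0.039,-0.344,0.134,0.091,0.9]

```text
t: 33.48
ee_pos: [0.5205, 0.0596, 0.1066]
orientation: [3.14, 0.038, 3.003]
ft_force: [22.5, -5.4, 12.9]
gripper_width: 0.0282
grip_force: 60.8
```

```bash
python3 - <<'E'
from h import *
go((*pocket(-1,1),.079,3.0))
im,p=snap('wrist','w11.png')
cv2.imwrite('pics/crop11.png',cv2.resize(im[0:400,70:550,::-1],None,fx=1.5,fy=1.5))
E
```

```text
t 33.48 ee [0.5205 0.0596 0.1066] yaw 3.0028 F [22.51 -5.43 12.86] w 0.0282 rp [3.1399 0.0379]
[ 0.0193 -0.0023  0.0345  0.0009] dist rows 1.0
```

View pics/crop11.png

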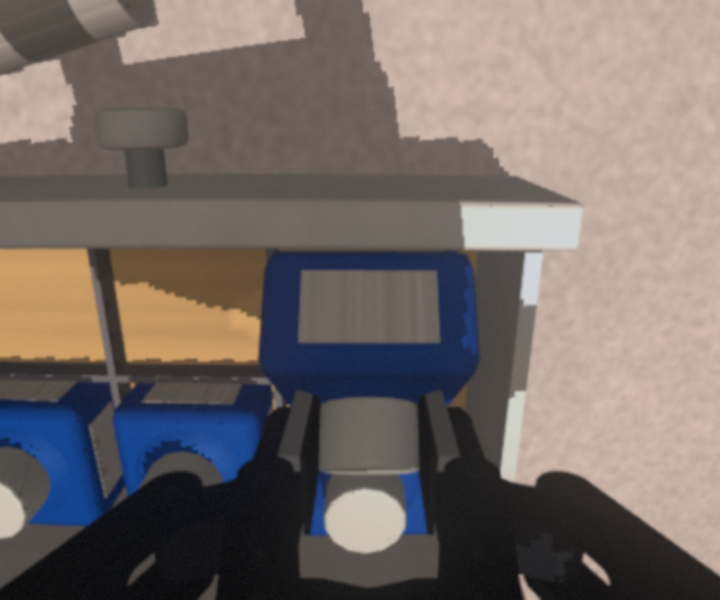

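The bottle caught the front panel and tilted. I'll back off upward and look again.

Emit:
step_arm:
  rows:
    - [0,0,-0.03,0,0.9]
    - [0,0,-0.07,0,0.9]
    - [0,0,-0.12,0,0.9]
    - [0,0,-0.12,0,0.9]
    - [0,0,-0.12,0,0.9]
    - [0,0,-0.12,0,0.9]

```text
t: 34.28
ee_pos: [0.5046, 0.0605, 0.1882]
orientation: [-3.141, -0.004, 3.002]
ft_force: [-0.5, -0.2, -4.2]
gripper_width: 0.028
grip_force: 46.4
```

```bash
python3 - <<'E'
from h import *
go((*pocket(-1,1),.079,3.0))
im,p=snap('wrist','w12.png')
a=cv2.resize(im[0:400,70:550,::-1],None,fx=1.25,fy=1.25)
im2,p2=snap('side','s12.png')
b=cv2.resize(im2[110:260,210:410,::-1],None,fx=3.33,fy=3.33,interpolation=cv2.INTER_CUBIC)[:500,:]
cv2.imwrite('pics/crop12.png',cv2.resize(np.hstack([a,b[:500]]),(800,int(800*500/(600+b.shape[1])))))
cv2.imwrite('pics/crop12.png',np.hstack([cv2.resize(a,(420,350)),cv2.resize(b,(380,350))]))
E
```

```text
t 34.27 ee [0.5046 0.0605 0.1882] yaw 3.0016 F [-0.48 -0.23 -4.18] w 0.028 rp [-3.1411 -0.0042]
[-0.0005 -0.0006  0.1366  0.0005] dist rows 2.0
```

View pics/crop12.png

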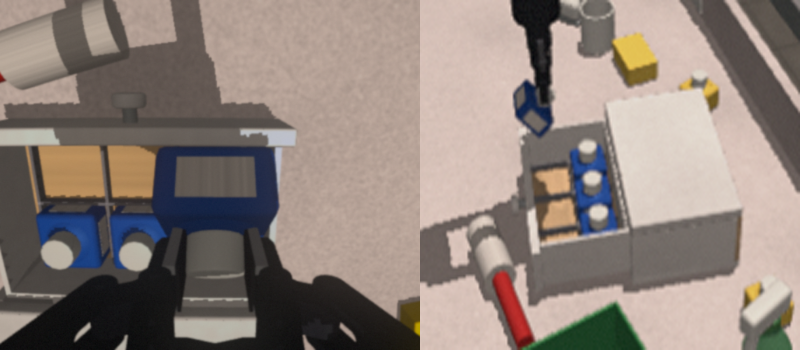

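The bottle is pitched in the grip. I'll set it back on the free counter spot to level it, then re-grip it.

```bash
python3 - <<'E'
from h import *
go(*[(.46,.31,z,3.0) for z in(.2,.085,.063)])
E
```

```text
t 34.38 ee [0.505  0.0602 0.1888] yaw 3.0012 F [ 0.81 -0.19 -4.02] w 0.0283 rp [-3.1412 -0.0033]
[ 0.0994  0.3012 -0.014   0.0004] dist rows 5.0
[0.0994 0.3012 0.1298 0.0004] dist rows 5.0
[0.0994 0.3012 0.1573 0.0004] dist rows 5.0
```

Emit:
step_arm:
  rows:
    - [0.1,0.3,-0.014,0,0.9]
    - [0.1,0.3,-0.014,0,0.9]
    - [0.1,0.3,-0.014,0,0.9]
    - [0.1,0.3,-0.014,0,0.9]
    - [0.1,0.3,-0.014,0,0.9]
    - [0.1,0.3,-0.014,0,0.9]
    - [0.1,0.3,-0.014,0,0.9]
    - [0.1,0.3,0.05,0,0.9]
    - [0.1,0.3,0.1,0,0.9]
    - [0.1,0.3,0.125,0,0.9]
    - [0.1,0.3,0.135,0,0.9]
    - [0.1,0.3,0.14,0,0.9]
    - [0.1,0.3,0.145,0,0.9]
    - [0.1,0.3,0.148,0,0.9]
    - [0.1,0.3,0.148,0,0.9]
  force: 20

```text
t: 36.25
ee_pos: [0.4606, 0.3091, 0.0727]
orientation: [3.141, 0.0, 3.001]
ft_force: [-0.1, -0.0, -3.9]
gripper_width: 0.0282
grip_force: 46.0
```

```bash
python3 - <<'E'
from h import *
go()
im,p=snap('wrist','w13.png')
E
```

```text
t 36.25 ee [0.4606 0.3091 0.0727] yaw 3.0012 F [-0.11 -0.05 -3.87] w 0.0282 rp [3.1414e+00 4.0000e-04]
```

View pics/w13.png

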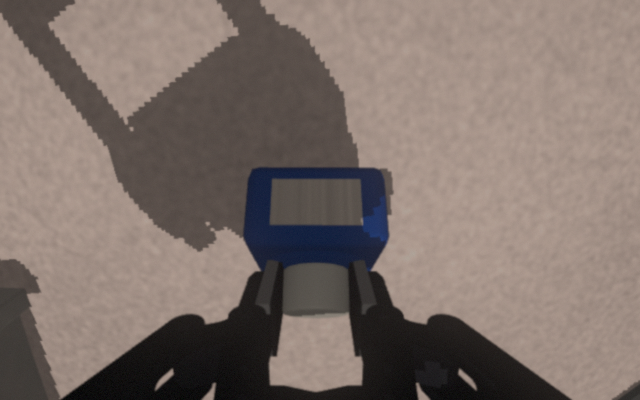

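That picture shows the bottle at (315,215), pitched about 30° in the fingers and not yet touching the counter. That was my 14th picture, so I'll go on by numbers only. I'll lower gently to level it, then release.

Emit:
step_arm:
  rows:
    - [0,0,0.003,0,0.88]
    - [0,0,0.006,0,0.88]
    - [0,0,0.009,0,0.88]
    - [0,0,0.012,0,0.88]
    - [0,0,0.014,0,0.88]
    - [0,0,0.014,0,0.88]
    - [0,0,0.014,0,0.88]
  force: 20

```text
t: 37.17
ee_pos: [0.4632, 0.309, 0.0664]
orientation: [-3.141, 0.004, 3.002]
ft_force: [-4.3, -7.6, 20.2]
gripper_width: 0.028
grip_force: 56.9
```

Emit:
step_arm:
  rows:
    - [0,0,0,0,0.62]
    - [0,0,0,0,0.55]
    - [0,0,0,0,0.5]
    - [0,0,0,0,0.4]
    - [0,0,0,0,0.2]
    - [0,0,0,0,0.1]
    - [0,0,-0.03,0,0]
    - [0,0,-0.1,0,0]
    - [0,0,-0.2,0,0]
    - [0,0,-0.25,0,0]
    - [0,0,-0.25,0,0]
    - [0,0,-0.25,0,0]

```text
t: 38.67
ee_pos: [0.4603, 0.3088, 0.2608]
orientation: [-3.141, -0.0, 3.001]
ft_force: [-0.3, -0.5, -0.2]
gripper_width: 0.0852
grip_force: 0.0
```

```bash
python3 - <<'E'
from h import *
go()
im,p=snap('wrist','w14.png')
for b in blues(im,p,300): print(*b)
im,p=snap('top','top6.png')
for b in blues(im,p): print(*b)
im,p=snap('side','side6.png')
for b in blues(im,p): print(*b)
E
```

```text
t 38.67 ee [0.4603 0.3088 0.2608] yaw 3.001 F [-0.31 -0.5  -0.24] w 0.0852 rp [-3.1415e+00 -2.0000e-04]
[ 92.  316.2] [0.5781 0.0417] 164 [581.  35.] [55. 60.] 83.2
[ 33.2 312.4] [ 0.5661 -0.0286] 101 [568. -33.] [62. 61.] 81.8
[322.4 139.4] [0.424  0.3206] 30 [418. 316.] [55. 54.] 81.9
[181.7 260.7] [0.4245 0.3187] 3 [419. 310.] [53. 52.] 80.5
[413.1 239.7] [ 0.4931 -0.3363] 115 [ 493. -334.] [56. 56.] 82.7
[325.7 218. ] [ 0.5515 -0.0871] 106 [550. -87.] [56. 57.] 82.7
[301.4 214.2] [ 0.5613 -0.0174] 112 [561. -17.] [55. 57.] 82.8
[277.3 209.4] [0.5742 0.0519] 108 [573.  51.] [56. 57.] 83.7
[ 89.7 181.6] [0.6467 0.5965] 167 [673. 613.] [ 52. 165.] 47.2
[461. 290.] [ 0.8292 -0.5234] 1 [ 813. -548.] [92. 66.] 53.8
[310.7 270.3] [ 0.4915 -0.3331] 86 [ 489. -342.] [78. 59.] 81.4
[303.3 200.8] [ 0.5523 -0.0663] 69 [564.  10.] [179.  60.] 81.0
[237.8 145. ] [0.416  0.3019] 9 [414. 293.] [92. 53.] 82.1
[282.5  96.8] [0.6586 0.5871] 256 [671. 667.] [269. 142.] 75.5
```

The bottle is at about (0.42,0.315) but hardly any cap shows. I'll print a small text map of the region instead of viewing another picture.

```bash
python3 - <<'E'
from h import *
im=cv2.imread('pics/w14.png')[:,:,::-1].copy();hsv=cv2.cvtColor(im,cv2.COLOR_RGB2HSV)
for v in range(84,215,4):
    print(v,''.join(('B' if 100<hsv[v,u,0]<125 and hsv[v,u,1]>110 else ('W' if hsv[v,u,2]>150 else ('g' if hsv[v,u,2]>90 else ('d' if hsv[v,u,2]>50 else '#')))) for u in range(230,400,3)))
print(hsv[90:200:8,322].tolist())
E
```

```text
84 ddddddddddddddddddddddddddggggggggggggggggggggggggggggggg
88 ddddddddddddddddddddddddddggggggggggggggggggggggggggggggg
92 ddddddddddddddddddddddddddggggggggggggggggggggggggggggggg
96 ddddddddddddddddddddddddddddggddddggggggggggggggggggggggg
100 dddddddddddddddddddddd#ddddddddddddddgggggggggggggggggggg
104 ddddddddddddddddddd#BBBBBBBBBBBBBBBBBBBgggggggggggggggggg
108 ddddddddddddddddddd#BBBBBBBBBBBBBBBBBBBgggggggggggggggggg
112 ddddddddddddddddddd#BBBBBBBBBBBBBBBBBBBgggggggggggggggggg
116 ddddddddddddddddddd#BBBBBBBBddBBBBBBBBdgggggggggggggggggg
120 ddddddddddddddddddd#BBBBBBdddddgdBBBBBdgggggggggggggggggg
124 ddddddddddddddddddd#BBBBddddddddddBBdBdgggggggggggggggggg
128 ddddddddddddddddddd#BBBBdddddddddddddddgggggggggggggggggg
132 ddddddddddddddddddddBBBBddddddddddddBBdgggggggggggggggggg
136 ddddddddddddddddddd#BBBddddddddgdddBdddgggggggggggggggggg
140 dgggggddddddddddddd#BBBBddddddggddddBBdgggggggggggggggggg
144 ddgggggggddddddgggg#BBBBdgdddddgdddBBBBgggggggggggggggggg
148 gggggggggggggggggggdBBBBBBddddddddBBBBBgggggggggggggggggg
152 gggggggggggggggggggdBBBBBBBBBBBBBBBBBBBggggggg
[... 450 characters left out ...]
ggggggggggggggggggggggggggggggggggggggggggggggggggggggggg
188 ggggggggggggggggggggggggggggggggggggggggggggggggggggggggg
192 ggggggggggggggggggggggggggggggggggggggggggggggggggggggggg
196 ggggggggggggggggggggggggggggggggggggggggggggggggggggggggg
200 ggggggggggggggggggggggggggggggggggggggggggggggggggggggggg
204 ggggggggggggggggggggggggggggggggggggggggggggggggggggggggg
208 ggggggggggggggggggggggggggggggggggggggggggggggggggggggggg
212 ggggggggggggggggggggggggggggggggggggggggggggggggggggggggg
[[10, 44, 132], [9, 45, 73], [111, 163, 105], [111, 171, 97], [18, 29, 87], [13, 30, 76], [45, 7, 141], [13, 30, 76], [110, 162, 107], [9, 39, 125], [10, 44, 134], [10, 44, 140], [11, 44, 139], [10, 42, 144]]
```

The disc is concentric, and body and cap sizes match an upright bottle in shadow. The drawer seems to have crept in and been pulled back out, so I'll check its shift across the images.

```bash
python3 - <<'E'
from h import *
p=manip.camera_params('wrist')
for uv in((318.5,132.5),(320,133)): print('cap',onz(p,*uv,.058),'body',onz(p,317.5,131,.036))
g=lambda f:cv2.cvtColor(cv2.imread('pics/'+f),cv2.COLOR_BGR2GRAY).astype(np.float32)
a=g('top0.png')
for f in('top2.png','top3.png','top4.png','top5.png','top6.png'):
    b=g(f); r=[]
    for (u,v,w,h) in((250,232,24,32),(330,240,26,32)):
        t=a[v+6:v+h-6,u+6:u+w-6]; m=cv2.matchTemplate(b[v:v+h,u:u+w],t,cv2.TM_CCOEFF_NORMED); _,mx,_,l=cv2.minMaxLoc(m)
        y=l[1]; c=m[:,l[0]]; s=0
        if 0<y<len(c)-1: s=.5*(c[y-1]-c[y+1])/(c[y-1]-2*c[y]+c[y+1])
        r.append((round(float(mx),2),l[0]-6,round(y-6+float(s),2)))
    print(f,r)
E
```

```text
cap [0.41571972 0.31729123 0.058     ] body [0.41645753 0.31635179 0.036     ]
cap [0.41634798 0.31856226 0.058     ] body [0.41645753 0.31635179 0.036     ]
top2.png [(0.08, -6, 6.0), (0.98, 0, -0.76)]
top3.png [(0.2, 3, -4.86), (0.68, 1, -0.88)]
top4.png [(0.97, 0, -1.38), (0.95, 0, -1.44)]
top5.png [(0.99, 0, -1.98), (0.5, -3, -2.56)]
top6.png [(1.0, 0, 0.03), (1.0, 0, 0.0)]
```

Confirmed: the drawer had crept in by about 5.7 mm and is now back at its start position. Re-gripping the bottle.

```bash
python3 - <<'E'
from h import *
go(*[(.4165,.317,z,3.0) for z in(.13,.06)])
E
```

```text
t 38.83 ee [0.4595 0.3084 0.2587] yaw 3.001 F [ 0.32 -0.52 -0.31] w 0.0854 rp [-3.1393 -0.0034]
[0.0547 0.003  0.1609 0.0003] dist rows 3.0
[0.0547 0.003  0.2484 0.0003] dist rows 4.0
```

Emit:
step_arm:
  rows:
    - [0.055,0.003,0.06,0,0]
    - [0.055,0.003,0.12,0,0]
    - [0.055,0.003,0.16,0,0]
    - [0.055,0.003,0.16,0,0.1]
    - [0.055,0.003,0.2,0,0.1]
    - [0.055,0.003,0.235,0,0.1]
    - [0.055,0.003,0.249,0,0.1]
    - [0.055,0.003,0.249,0,0.1]
    - [0.055,0.003,0.249,0,0.6]
    - [0.055,0.003,0.249,0,0.9]
    - [0.055,0.003,0.249,0,0.9]
    - [0.055,0.003,0.249,0,0.9]
    - [0.055,0.003,0.249,0,0.9]
    - [0.055,0.003,0.2,0,0.9]
    - [0.055,0.003,0.13,0,0.9]
    - [0.055,0.003,0.074,0,0.9]
    - [0.055,0.003,0.074,0,0.9]
    - [0.055,0.003,0.074,0,0.9]
  force: 40

```text
t: 41.08
ee_pos: [0.4161, 0.3169, 0.1996]
orientation: [-3.14, -0.003, 3.001]
ft_force: [0.2, 0.6, -4.8]
gripper_width: 0.028
grip_force: 40.7
```

```bash
cat >> h.py <<'E'
def held(im,p,z):
    hsv=cv2.cvtColor(im,cv2.COLOR_RGB2HSV)
    m=((hsv[...,0]>100)&(hsv[...,0]<125)&(hsv[...,1]>110)&(hsv[...,2]>30)).astype(np.uint8)
    n,l,st,ce=cv2.connectedComponentsWithStats(m);k=[i for i in range(1,n) if st[i,4]>1500]
    for i in k:
        print('blob',st[i])
        if not(230<ce[i][0]<400): continue
        for v in range(st[i,1]+12,st[i,1]+52,8):
            r=np.where(l[v]==i)[0]; a,b=onz(p,r[0],v,z)[:2],onz(p,r[-1],v,z)[:2];print(v,r[0],r[-1],a.round(4),b.round(4),np.linalg.norm(a-b).round(4))
E
python3 - <<'E'
from h import *
F=[]
for i in range(3): im,p=snap('wrist',f'w15{i}.png');F.append(round(manip.read_state()['ft_force'][2],1))
print(F); held(im,p,.175)
held(cv2.imread('pics/w2.png')[:,:,::-1].copy(),p,.175)
go((*pocket(-1,1),.2,3.0),(*pocket(-1,1),.11,3.0))
E
```

```text
[np.float64(-4.1), np.float64(-2.9), np.float64(-3.5)]
blob [ 256  208  121   63 5332]
220 256 376 [0.3873 0.2943] [0.3947 0.3468] 0.0531
228 258 368 [0.3912 0.2945] [0.398 0.343] 0.049
236 258 373 [0.3949 0.2937] [0.4021 0.3448] 0.0516
244 257 373 [0.3987 0.2925] [0.406  0.3445] 0.0525
252 257 373 [0.4026 0.2918] [0.41   0.3441] 0.0529
blob [   0  346   93   54 2574]
blob [ 255  195  123   76 6042]
207 259 373 [0.3816 0.2968] [0.3885 0.3461] 0.0498
215 255 377 [0.385  0.2943] [0.3924 0.3475] 0.0537
223 255 376 [0.3886 0.2936] [0.3961 0.3467] 0.0537
231 256 375 [0.3924 0.2933] [0.3998 0.3459] 0.0532
239 256 375 [0.3962 0.2926] [0.4037 0.3456] 0.0536
blob [ 550  194   61   68 2146]
blob [  25  290   78   63 2134]
t 41.23 ee [0.4158 0.3167 0.1987] yaw 3.001 F [ 0.81 -0.32 -3.48] w 0.0279 rp [-3.1384 -0.0044]
[-1.554e-01 -3.022e-01 -1.600e-03  3.000e-04] dist rows 5.0
[-1.554e-01 -3.022e-01  1.109e-01  3.000e-04] dist rows 5.0
```

```bash
python3 - <<'E'
from h import *
p=manip.camera_params('wrist');e=manip.read_state()['ee_pos'];print(e)
for off in(-.004,0,.004):
  for h in(.0,.036):
    q=e[:2]+X*(-.029+off);print(off,h,proj(p,[*q,e[2]-.06+h]))
for off in (0,):
    print('cap near edge',proj(p,[*(e[:2]-X*.015),e[2]-.002]),'far',proj(p,[*(e[:2]+X*.015),e[2]-.002]))
im=cv2.imread('pics/w152.png');h=cv2.cvtColor(im,cv2.COLOR_BGR2HSV)
for f in('w152.png','w2.png','w4.png','w8.png'):
    h=cv2.cvtColor(cv2.imread('pics/'+f),cv2.COLOR_BGR2HSV);print(f,[(v,*h[v,316]) for v in range(184,330,6)])
E
```

```text
[0.4157671  0.31668838 0.19873067]
-0.004 0.0 (np.float64(315.3582356823223), np.float64(182.53017775585192))
-0.004 0.036 (np.float64(315.0704717132794), np.float64(202.16268598461275))
0 0.0 (np.float64(315.3429856509874), np.float64(189.81288714326334))
0 0.036 (np.float64(315.0541423374038), np.float64(210.8836810425427))
0.004 0.0 (np.float64(315.3279303099695), np.float64(197.0069123231513))
0.004 0.036 (np.float64(315.0380977116755), np.float64(219.47025836627597))
cap near edge (np.float64(314.7516082653263), np.float64(262.19944732404224)) far (np.float64(314.64781241219373), np.float64(326.38140078558916))
w152.png [(184, np.uint8(11), np.uint8(45), np.uint8(79)), (190, np.uint8(11), np.uint8(46), np.uint8(134)), (196, np.uint8(10), np.uint8(35), np.uint8(65)), (202, np.uint8(10), np.uint8(35), np.uint8(66)), (208, np.uint8(115), np.uint8(97), np.uint8(50)), (214, np.uint8(112), np.uint8(149), np.uint8(58)), (220, np.uint8(114), np.uint8(149), np.uint8(58)), (226, np.uint8(114), np.uint8(155), np.uint8(61)), (232, np.uint8(110), np.uint8(174), np.uint8(60)), (238, np.uint8(
[... 3853 characters left out ...]
)), (250, np.uint8(18), np.uint8(28), np.uint8(92)), (256, np.uint8(19), np.uint8(24), np.uint8(115)), (262, np.uint8(16), np.uint8(28), np.uint8(118)), (268, np.uint8(18), np.uint8(28), np.uint8(120)), (274, np.uint8(18), np.uint8(32), np.uint8(119)), (280, np.uint8(18), np.uint8(28), np.uint8(119)), (286, np.uint8(16), np.uint8(28), np.uint8(119)), (292, np.uint8(18), np.uint8(28), np.uint8(118)), (298, np.uint8(18), np.uint8(28), np.uint8(118)), (304, np.uint8(17), np.uint8(30), np.uint8(118)), (310, np.uint8(18), np.uint8(28), np.uint8(118)), (316, np.uint8(16), np.uint8(31), np.uint8(174)), (322, np.uint8(11), np.uint8(30), np.uint8(94)), (328, np.uint8(14), np.uint8(30), np.uint8(92))]
```

Grip geometry matches a centred, upright hold: cap rows 265–322 seen, 262–326 predicted. Now I'll move above the front left pocket.

Emit:
step_arm:
  rows:
    - [-0.155,-0.302,0,0,0.9]
    - [-0.155,-0.302,0,0,0.9]
    - [-0.155,-0.302,0,0,0.9]
    - [-0.155,-0.302,0,0,0.9]
    - [-0.155,-0.302,0,0,0.9]
    - [-0.155,-0.302,0,0,0.9]
    - [-0.155,-0.302,0,0,0.9]
    - [-0.155,-0.302,0.03,0,0.9]
    - [-0.155,-0.302,0.06,0,0.9]
    - [-0.155,-0.302,0.06,0,0.9]
    - [-0.155,-0.302,0.06,0,0.9]

```text
t: 42.6
ee_pos: [0.5064, 0.0617, 0.1548]
orientation: [3.141, 0.001, 3.002]
ft_force: [-0.0, 0.3, -3.0]
gripper_width: 0.0279
grip_force: 41.1
```

```bash
python3 - <<'E'
from h import *
go((*pocket(-1,1),.1,3.0),(*pocket(-1,1),.079,3.0))
im,p=snap('wrist','w16.png')
hsv=cv2.cvtColor(im,cv2.COLOR_RGB2HSV)
# panel top band column profiles left & right of held bottle
for u in(300,330,360):
    print(u,[(v,int(hsv[v,u,1]),int(hsv[v,u,2])) for v in range(60,230,5)])
e=manip.read_state()['ef' if 0 else 'ee_pos']
for nm,dx,z in(('panel in',-.0675,.082),('panel out',-.0815,.082)): print(nm,proj(p,[*(D+X*dx+Y*.069),z]))
for h in(0,.036): print('bottle front',proj(p,[*(e[:2]-X*.029),e[2]-.06+h]))
E
```

```text
t 42.6 ee [0.5064 0.0617 0.1548] yaw 3.0023 F [-0.02  0.32 -3.05] w 0.0279 rp [3.1414e+00 9.0000e-04]
[ 0.0014 -0.0024  0.0684  0.0007] dist rows 1.0
[ 0.0014 -0.0024  0.0947  0.0007] dist rows 2.0
300 [(60, 41, 99), (65, 41, 99), (70, 45, 97), (75, 43, 101), (80, 46, 99), (85, 44, 98), (90, 44, 99), (95, 44, 99), (100, 40, 96), (105, 41, 99), (110, 42, 98), (115, 41, 100), (120, 47, 98), (125, 47, 97), (130, 43, 100), (135, 47, 98), (140, 44, 98), (145, 40, 89), (150, 29, 80), (155, 36, 79), (160, 29, 79), (165, 31, 100), (170, 30, 101), (175, 32, 103), (180, 31, 98), (185, 35, 87), (190, 120, 85), (195, 15, 66), (200, 38, 74), (205, 35, 73), (210, 147, 59), (215, 173, 68), (220, 170, 69), (225, 177, 69)]
330 [(60, 43, 184), (65, 44, 181), (70, 44, 179), (75, 44, 180), (80, 45, 176), (85, 46, 181), (90, 44, 186), (95, 43, 184), (100, 44, 181), (105, 44, 184), (110, 46, 178), (115, 42, 175), (120, 44, 174), (125, 44, 144), (130, 40, 96), (135, 45, 97), (140, 44, 99), (145, 41, 94), (150, 32, 80), (155, 32, 80), (160, 32, 79), (165, 30, 102), (170, 32, 103), (175, 30, 102), (180, 30, 
[... 282 characters left out ...]
79), (105, 43, 176), (110, 42, 182), (115, 44, 181), (120, 45, 183), (125, 44, 179), (130, 43, 102), (135, 43, 101), (140, 38, 100), (145, 44, 98), (150, 31, 82), (155, 33, 84), (160, 22, 80), (165, 28, 171), (170, 7, 192), (175, 12, 126), (180, 23, 111), (185, 32, 96), (190, 19, 123), (195, 108, 59), (200, 125, 55), (205, 118, 56), (210, 127, 62), (215, 154, 71), (220, 149, 72), (225, 151, 71)]
panel in (np.float64(311.66366148691714), np.float64(174.62717479785837))
panel out (np.float64(311.6732631828325), np.float64(149.83318582769758))
bottle front (np.float64(314.7491344211438), np.float64(190.38258566650168))
bottle front (np.float64(314.61264435221295), np.float64(212.0732396942118))
```

```bash
python3 - <<'E'
from h import *
p=manip.camera_params('wrist')
for v in(163,187):
    q=onz(p,330,v,.082)[:2]-D;print(v,'drawer coords',q@X,q@Y)
g=lambda f:cv2.cvtColor(cv2.imread('pics/'+f),cv2.COLOR_BGR2GRAY).astype(np.float32)
snap('top','top7.png');a=g('top0.png')
for f in('top6.png','top7.png'):
    b=g(f)
    for (u,v,w,h) in((250,232,24,32),(330,240,26,32)):
        t=a[v+6:v+h-6,u+6:u+w-6]; m=cv2.matchTemplate(b[v:v+h,u:u+w],t,cv2.TM_CCOEFF_NORMED);print(f,cv2.minMaxLoc(m)[1:4:2],m[:,6].round(2))
im,p=cv2.imread('pics/top7.png')[:,:,::-1].copy(),manip.camera_params('top')
for b in blues(im,p): print(*b[:2])
E
```

```text
163 drawer coords -0.07353557999168227 0.07914124660259562
187 drawer coords -0.059658201215764636 0.07935245641267792
top6.png (0.9988574385643005, (6, 6)) [-0.17 -0.21 -0.07  0.2   0.56  0.86  1.    0.88  0.54  0.07 -0.37 -0.6
 -0.55]
top6.png (0.9986751079559326, (6, 6)) [-0.08 -0.09  0.06  0.35  0.65  0.89  1.    0.89  0.59  0.22 -0.09 -0.27
 -0.3 ]
top7.png (0.46321162581443787, (7, 5)) [-0.05 -0.02  0.11  0.27  0.4   0.46  0.43  0.35  0.25  0.16  0.12  0.16
  0.29]
top7.png (0.960121750831604, (6, 4)) [ 0.09  0.42  0.71  0.92  0.96  0.79  0.46  0.11 -0.16 -0.28 -0.27 -0.18
 -0.07]
[413.2 239.8] [ 0.493  -0.3365]
[328.1 213.1] [ 0.5655 -0.0937]
[301.6 211.7] [ 0.5684 -0.0178]
[277.  203.9] [0.5899 0.0532]
[ 88.1 182. ] [0.6456 0.6009]
```

The drawer has moved in about 7 mm with no obvious contact. I'll hold still for a second and see whether it drifts.

Emit:
step_arm:
  rows:
    - [0,0,0,0,0.9]
    - [0,0,0,0,0.9]
    - [0,0,0,0,0.9]
    - [0,0,0,0,0.9]
    - [0,0,0,0,0.9]
    - [0,0,0,0,0.9]

```text
t: 43.45
ee_pos: [0.5061, 0.0609, 0.154]
orientation: [3.142, -0.0, 3.001]
ft_force: [1.0, 0.3, -3.1]
gripper_width: 0.0283
grip_force: 41.1
```

```bash
cat >> h.py <<'E'
def drawer_w(im,p,us=(330,),y0=.0):
    """drawer shift: inner/outer edge of panel top band in wrist image columns"""
    h=cv2.cvtColor(im,cv2.COLOR_RGB2HSV)
    for u in us:
        print(u,[(v,int(h[v,u,2])) for v in range(140,200,3)])
def dtop(im):
    a=cv2.cvtColor(cv2.imread('pics/top0.png'),cv2.COLOR_BGR2GRAY).astype(np.float32);b=cv2.cvtColor(im,cv2.COLOR_RGB2GRAY).astype(np.float32)
    for (u,v,w,h) in((250,230,24,36),(330,238,26,36)):
        t=a[v+8:v+h-8,u+6:u+w-6]; m=cv2.matchTemplate(b[v:v+h,u:u+w],t,cv2.TM_CCOEFF_NORMED)[:,6];y=int(m.argmax())
        s=.5*(m[y-1]-m[y+1])/(m[y-1]-2*m[y]+m[y+1]) if 0<y<len(m)-1 else 0
        print('dtop',round(float(m.max()),2),'px',round(y-8+float(s),2),'~mm in',round(-(y-8+float(s))*2.95,1))
E
python3 - <<'E'
from h import *
go()
im,p=snap('wrist','w17.png');drawer_w(im,p)
drawer_w(cv2.imread('pics/w16.png')[:,:,::-1].copy(),p)
dtop(manip.get_image('top'))
for f in('w1','w12','w14'): pass
E
```

```text
t 43.45 ee [0.5061 0.0609 0.154 ] yaw 3.001 F [ 1.    0.31 -3.15] w 0.0283 rp [ 3.1416e+00 -1.0000e-04]
330 [(140, 101), (143, 97), (146, 89), (149, 80), (152, 79), (155, 79), (158, 79), (161, 79), (164, 95), (167, 105), (170, 103), (173, 103), (176, 103), (179, 103), (182, 100), (185, 97), (188, 85), (191, 94), (194, 63), (197, 76)]
330 [(140, 99), (143, 101), (146, 86), (149, 81), (152, 78), (155, 80), (158, 78), (161, 79), (164, 99), (167, 102), (170, 103), (173, 103), (176, 101), (179, 102), (182, 102), (185, 91), (188, 90), (191, 93), (194, 58), (197, 76)]
dtop 0.53 px 8.0 ~mm in -23.6
dtop 0.96 px -2.32 ~mm in 6.8
```

The drawer isn't drifting by itself; it now stands about 7 mm in. I'll shift the pocket target to match.

```bash
python3 - <<'E'
from h import *
q=pocket(-1,1)+X*.0073
go((*q,.154,3.0),(*q,.100,3.0),(*q,.088,3.0))
E
```

```text
t 43.55 ee [0.5061 0.0609 0.154 ] yaw 3.0009 F [-0.08  0.38 -3.37] w 0.0281 rp [ 3.1416e+00 -1.0000e-04]
[-0.0079 -0.0014 -0.      0.0003] dist rows 1.0
[-0.0079 -0.0014  0.0675  0.0003] dist rows 1.0
[-0.0079 -0.0014  0.0825  0.0003] dist rows 2.0
```

Emit:
step_arm:
  rows:
    - [-0.008,-0.001,0,0,0.9]
    - [-0.008,-0.001,0,0,0.9]
    - [-0.008,-0.001,0.02,0,0.9]
    - [-0.008,-0.001,0.04,0,0.9]
    - [-0.008,-0.001,0.055,0,0.9]
    - [-0.008,-0.001,0.065,0,0.9]
    - [-0.008,-0.001,0.068,0,0.9]
    - [-0.008,-0.001,0.068,0,0.9]
    - [-0.008,-0.001,0.068,0,0.9]

```text
t: 44.68
ee_pos: [0.5129, 0.0592, 0.1003]
orientation: [3.141, 0.001, 3.001]
ft_force: [0.8, 0.4, -3.8]
gripper_width: 0.0284
grip_force: 41.2
```

```bash
python3 - <<'E'
from h import *
go()
F=[]
for i in range(2): im,p=snap('wrist',f'w18{i}.png');F.append(manip.read_state()['ft_force'].round(1))
print(F);held(im,p,.076)
h=cv2.cvtColor(im,cv2.COLOR_RGB2HSV)
for v in range(90,250,6):
    print(v,''.join(('B' if 100<h[v,u,0]<125 and h[v,u,1]>110 else ('o' if h[v,u,1]>105 else ('W' if h[v,u,2]>150 else ('g' if h[v,u,2]>90 else ('d' if h[v,u,2]>50 else '#'))))) for u in range(150,450,4)))
dtop(manip.get_image('top'))
E
```

```text
t 44.67 ee [0.5129 0.0592 0.1003] yaw 3.001 F [ 0.81  0.44 -3.77] w 0.0284 rp [3.1414e+00 1.3000e-03]
[array([ 0.4,  0.4, -4.7]), array([-0.5,  0.7, -3.7])]
blob [ 254  205  123   67 5937]
217 255 375 [0.4834 0.0366] [0.4909 0.0893] 0.0531
225 255 375 [0.4872 0.0359] [0.4947 0.0889] 0.0535
233 255 375 [0.4909 0.0352] [0.4985 0.0886] 0.0539
241 255 375 [0.4948 0.0344] [0.5024 0.0882] 0.0544
249 256 374 [0.4987 0.0341] [0.5063 0.0874] 0.0539
blob [ 147  286   97   48 2061]
blob [  31  288  113   83 4759]
blob [ 268  307   96   80 3215]
319 281 350 [0.5375 0.0389] [0.5423 0.0725] 0.0339
327 280 351 [0.5421 0.0376] [0.547  0.0725] 0.0352
335 278 352 [0.5467 0.0358] [0.5519 0.0725] 0.0371
343 277 353 [0.5515 0.0344] [0.5569 0.0724] 0.0385
351 276 355 [0.5563 0.033 ] [0.562  0.0729] 0.0404
90 gggggggggggggggggggggggggggggggggggggggggggggggWWWWWWWWWWWWWWWWWWWWWWWWWWWW
96 gggggggggggggggggggggggggggggggggggggggggggggggWWWWWWWWWWWWWWWWWWWWWWWWWWWW
102 gggggggggggggggggggggggggggggggggggggggggggggggWWWWWWWWWWWWWWWWWWWWWWWWWWWW
108 dddddddddddgggggggggggggggggggggggggggggggggggggWWWWWWWWWWWWWWW
[... 1212 characters left out ...]

204 oooooooooooooooooooooooooddddddddddddddddddddddddddddddddggggggggggggggWWWW
210 oooooooooooooooooooooooooddBBBBBBBBBBBBBBBBBBBBBBBBBBBBBdoooddddddddgWWWWWW
216 oooooooooooooooooooooooooodBBBBBBBBBBBBBBBBBBBBBBBBBBBBBBgooddddddddgWWWWWW
222 ooooooooooooooooooooooooooBBBBBBBBBBBBBBBBBBBBBBBBBBBBBBBdooddddddddgggWWWW
228 oooooooooooooooooooooooooodBBBBBBBBBBBBBBBBBBBBBBBBBBBBBBgooddddddddgggWWWW
234 dooooooooooooooooooooooooodBBBBBBBBBBBBBBBBBBBBBBBBBBBBBBgooddddddddgggWWWW
240 dooooooooooooooooooooooooodBBBBBBBBBBBBBBBBBBBBBBBBBBBBBBoooddddddddgggWWWW
246 dooooooooooooooooooooooooodBBBBBBBBBBBBoddddBBBBBBBBBBBBBoogddddddddgggWWWW
dtop 0.64 px -2.03 ~mm in 6.0
dtop 0.96 px -2.31 ~mm in 6.8
```

The bottle is centred between the dividers with no contact. Lowering and releasing.

Emit:
step_arm:
  rows:
    - [0,0,0.005,0,0.9]
    - [0,0,0.01,0,0.9]
    - [0,0,0.015,0,0.9]
    - [0,0,0.02,0,0.9]
    - [0,0,0.024,0,0.9]
    - [0,0,0.027,0,0.9]
    - [0,0,0.027,0,0.9]
    - [0,0,0.027,0,0.9]

```text
t: 45.82
ee_pos: [0.515, 0.0586, 0.0811]
orientation: [-3.141, 0.006, 3.001]
ft_force: [-0.9, -1.1, 7.8]
gripper_width: 0.0282
grip_force: 42.1
```

Emit:
step_arm:
  rows:
    - [0,0,0,0,0.7]
    - [0,0,0,0,0.5]
    - [0,0,0,0,0.45]
    - [0,0,0,0,0.45]
    - [0,0,-0.03,0,0.45]
    - [0,0,-0.08,0,0.45]
    - [0,0,-0.15,0,0.3]
    - [0,0,-0.18,0,0]
    - [0,0,-0.18,0,0]
    - [0,0,-0.18,0,0]

```text
t: 47.08
ee_pos: [0.5115, 0.0592, 0.22]
orientation: [-3.141, -0.003, 3.001]
ft_force: [0.4, -0.4, -0.0]
gripper_width: 0.0856
grip_force: 0.0
```

```bash
python3 - <<'E'
from h import *
go()
im,p=snap('wrist','w19.png')
for b in blues(im,p,400,.054,.076): 
    q=b[1]-D; print(*b, (q@X).round(4),(q@Y).round(4))
h=cv2.cvtColor(im,cv2.COLOR_RGB2HSV)
for v in range(100,300,6):
    print(v,''.join(('B' if 100<h[v,u,0]<125 and h[v,u,1]>110 else ('o' if h[v,u,1]>105 else ('W' if h[v,u,2]>150 else ('g' if h[v,u,2]>90 else ('d' if h[v,u,2]>50 else '#'))))) for u in range(110,450,4)))
im=manip.get_image('top');dtop(im);p=manip.camera_params('top')
for b in blues(im,p,60,.054,.076): q=b[1]-D;print(b[0],b[1],b[2],q@X,q@Y)
E
```

```text
t 47.08 ee [0.5115 0.0592 0.22  ] yaw 3.001 F [ 0.42 -0.43 -0.02] w 0.0856 rp [-3.1413e+00 -2.9000e-03]
[152.1 279. ] [ 0.5635 -0.0896] 509 [563. -88.] [63. 60.] 79.8 0.0447 -0.0706
[234.  275.3] [ 0.5693 -0.0182] 839 [565. -16.] [58. 63.] 80.8 0.0403 0.0009
[315.1 203.7] [0.5163 0.0586] 1063 [548.  55.] [ 57. 120.] 82.5 -0.0231 0.0693
100 WWWWWWWWWWWWWWWdggdgddgddgdddgdddddgdgdggdddgggggggWWWWWWWWWWWWWWWWWWWWWWWWWWWWWWWWWW
106 WWWWWWWWWWWWWWWgggdgddggddddgddddgggddgddgggddgggggWWWWWWWWWWWWWWWWWWWWWWWWWWWWWWWWWW
112 WWWWWWWWWWWWWWWWgddgddgggddggggddddddgdgdddgggggggggWWggggWWWWWWWWWWWWWWWWWWWWWWWWWWW
118 WWggWgggWgggWgggdgdggddgddddggddddddggdggggggggdggdgggggdggggggggWWWWWWWWWWWWWWWWWWWW
124 gdggggddgggdggggggggddggdgddddddddgdddggggdggdddgggddgggdgggggggggWWWWWWWWWWWWWWWWWWW
130 ggggdggddgggdggdgdggdgdddggdddddgggddggddggdgggdggddgddgggggggggggggWWWWWWWWWWWWWWWWW
136 dddddddddddddddddddddddddddddddddddddddddddddddddddddddddddddddddddddgWWWWWWWWWWWWWWW
142 dddddddddddddddddddddddddddddddddddddddddddddddddddddddddddddddddddddddgWWWWWWWWWWWWW
148 WWWWWWWWWWgggggggggggggggggggggggggggg
[... 1962 characters left out ...]
dd####BgWWWWWWWgBBBBBdddBBBBWWWWWWWWBBBBdddddWWgWWWWWWWWWW###dddW
286 ddddddgWWWWWWWgBBBBddd####BBgWWWWWWBBBBBBdddBBBBgWWWWWWgBBBBdddddWWdWWWWWWWWWW####ddd
292 ddddddddWWWWWWB###ddd#####ddddddddddddddddddddddddgWWgdddddddddddWWdgWWWWWWWWg#####dd
298 dddddddddddddd###ddd######dddddddddddddddddddddddddddddddddddddddWgddWWWWWWWWg######d
dtop 0.5 px -2.5 ~mm in 7.4
dtop 0.92 px -3.48 ~mm in 10.3
[413.1 239.8] [ 0.4923 -0.3324] 114 0.008891172201840589 -0.3211148658297794
[328.3 212.1] [ 0.5666 -0.0938] 108 0.04840028257615421 -0.07435692736086143
[302.  210.6] [ 0.5698 -0.0194] 108 0.04095597384736905 -0.0002611631934642958
[ 91.5 180.3] [0.6479 0.5825] 177 0.03240914228391999 0.6066244699123343
```

All four full bottles sit in their own pockets, at drawer coordinates consistent with the ~10 mm shift. The only blue left elsewhere is the empty in the tub and the iron's handle. Now the rim sweep.

```bash
python3 - <<'E'
from h import *
D2=D+X*.0105
go(*[(*(D2+Y*s),z,3.0) for s,z in((.128,.15),(.128,.104),(-.128,.104),(-.128,.25))])
E
```

```text
t 47.17 ee [0.5112 0.0592 0.2195] yaw 3.001 F [ 0.63 -0.11 -0.24] w 0.0851 rp [-3.1411 -0.0041]
[-0.0486  0.0734  0.0868  0.0003] dist rows 2.0
[-0.0486  0.0734  0.1443  0.0003] dist rows 3.0
[-0.0478 -0.2466  0.1443  0.0003] dist rows 4.0
[-0.0478 -0.2466 -0.0382  0.0003] dist rows 4.0
```

Emit:
step_arm:
  rows:
    - [-0.048,0.073,0.05,0,1]
    - [-0.048,0.073,0.087,0,1]
    - [-0.048,0.073,0.087,0,1]
    - [-0.048,0.073,0.087,0,1]
    - [-0.048,0.073,0.12,0,1]
    - [-0.048,0.073,0.135,0,1]
    - [-0.048,0.073,0.142,0,1]
    - [-0.048,0.073,0.142,0,1]
    - [-0.048,0.073,0.142,0,1]
    - [-0.048,0.073,0.142,0,1]
  force: 20

```text
t: 48.42
ee_pos: [0.559, 0.1117, 0.1092]
orientation: [3.141, 0.001, 3.001]
ft_force: [-0.9, 0.2, -0.4]
gripper_width: 0.0
grip_force: 0.0
```

Emit:
step_arm:
  rows:
    - [0,0,0.005,0,1]
    - [0,0,0.005,0,1]
    - [0,0,0.005,0,1]
    - [0,0,0.005,0,1]

```text
t: 48.92
ee_pos: [0.5586, 0.1116, 0.1044]
orientation: [-3.142, 0.0, 3.001]
ft_force: [-0.2, -0.6, -0.6]
gripper_width: -0.0001
grip_force: 0.0
```

Emit:
step_arm:
  rows:
    - [0,-0.03,0,0,1]
    - [0,-0.06,0,0,1]
    - [0,-0.09,0,0,1]
    - [0,-0.12,0,0,1]
    - [0,-0.15,0,0,1]
    - [0,-0.18,0,0,1]
    - [0,-0.21,0,0,1]
    - [0,-0.24,0,0,1]
    - [0,-0.27,0,0,1]
    - [0,-0.3,0,0,1]
    - [0,-0.32,0,0,1]
    - [0,-0.32,0,0,1]
    - [0,-0.32,0,0,1]

```text
t: 50.55
ee_pos: [0.5227, -0.1414, 0.1044]
orientation: [3.141, -0.0, 3.001]
ft_force: [-0.2, -0.0, 0.4]
gripper_width: -0.0001
grip_force: 0.0
```

```bash
python3 - <<'E'
from h import *
go()
e=manip.read_state()['ee_pos'][:2]-D;print(e@X,e@Y)
im=manip.get_image('top');dtop(im)
E
```

```text
t 50.55 ee [ 0.5227 -0.1414  0.1044] yaw 3.0013 F [-0.19 -0.01  0.4 ] w -0.0001 rp [ 3.1412e+00 -1.0000e-04]
0.011768088474780856 -0.12768166715544593
dtop 0.88 px -3.4 ~mm in 10.0
dtop 0.61 px -2.89 ~mm in 8.5
```

Clean sweep with no contact. Now go in front of the panel, 60 mm left of the knob.

```bash
python3 - <<'E'
from h import *
q=D+X*(-.0715-.035)+Y*.06
print(q);go((.5227,-.1414,.18,3.0),(*q,.18,3.0),(*q,.071,3.0))
E
```

```text
[0.43244657 0.06127656]
t 50.6 ee [ 0.5227 -0.1412  0.1043] yaw 3.0017 F [ 0.2   0.36 -0.14] w 0.0 rp [ 3.1413e+00 -2.0000e-04]
[ 0.     -0.0003 -0.0946  0.0005] dist rows 2.0
[ 0.1471  0.2349 -0.0946  0.0005] dist rows 4.0
[0.1471 0.2349 0.0417 0.0005] dist rows 4.0
```

Emit:
step_arm:
  rows:
    - [0,0,-0.07,0,1]
    - [0,0,-0.095,0,1]
    - [0.147,0.235,-0.095,0,1]
    - [0.147,0.235,-0.095,0,1]
    - [0.147,0.235,-0.095,0,1]
    - [0.147,0.235,-0.095,0,1]
    - [0.147,0.235,-0.095,0,1]
    - [0.147,0.235,-0.095,0,1]
    - [0.147,0.235,-0.095,0,1]
    - [0.147,0.235,-0.04,0,1]
    - [0.147,0.235,0.02,0,1]
    - [0.147,0.235,0.042,0,1]
    - [0.147,0.235,0.042,0,1]
    - [0.147,0.235,0.042,0,1]
    - [0.147,0.235,0.042,0,1]

```text
t: 52.48
ee_pos: [0.4339, 0.0605, 0.0724]
orientation: [3.141, 0.003, 3.001]
ft_force: [0.1, 0.1, 0.4]
gripper_width: 0.0
grip_force: 0.0
```

```bash
python3 - <<'E'
from h import *
go()
e=manip.read_state()['ee_pos'][:2]-D;print(e@X,e@Y)
im=manip.get_image('top');dtop(im)
E
```

```text
t 52.48 ee [0.4339 0.0605 0.0724] yaw 3.0006 F [0.1  0.09 0.39] w 0.0 rp [3.1413e+00 2.9000e-03]
-0.10495517991649464 0.059471288093974596
dtop 0.42 px -4.59 ~mm in 13.6
dtop 0.92 px -3.47 ~mm in 10.2
```

Emit:
step_arm:
  rows:
    - [-0.006,0,0,0,1]
    - [-0.012,0,0,0,1]
    - [-0.018,0,0,0,1]
    - [-0.023,0,0,0,1]
    - [-0.027,0,0,0,1]
    - [-0.031,0,0,0,1]
    - [-0.036,0,0,0,1]
    - [-0.042,0,0,0,1]
    - [-0.048,0,0,0,1]
    - [-0.054,0,0,0,1]
    - [-0.06,0,0,0,1]
    - [-0.066,0,0,0,1]
    - [-0.072,0,0,0,1]
    - [-0.078,0,0,0,1]
    - [-0.084,0,0,0,1]
    - [-0.09,0,0,0,1]
    - [-0.096,0,0,0,1]
    - [-0.102,0,0,0,1]
    - [-0.107,0,0,0,1]
    - [-0.11,0,0,0,1]

```text
t: 55.02
ee_pos: [0.5201, 0.0485, 0.0709]
orientation: [3.141, 0.0, 3.001]
ft_force: [-2.4, -0.1, -0.7]
gripper_width: 0.0001
grip_force: 1.1
```

```bash
python3 - <<'E'
from h import *
go()
e=manip.read_state()['ee_pos'][:2]-D;print(e@X,e@Y)
im,p=snap('top','top9.png')
for b in blues(im,p,60,.054,.076): q=b[1]-D;print(b[0],b[1],b[2],q@X,q@Y)
E
```

```text
t 55.02 ee [0.5201 0.0485 0.0709] yaw 3.0009 F [-2.4  -0.14 -0.67] w 0.0001 rp [3.1413e+00 4.0000e-04]
-0.01787329451221037 0.059872953084137336
[413.1 239.7] [ 0.4924 -0.3325] 113 0.009004412718301914 -0.32119958055949965
[278.6 202.6] [0.5918 0.0472] 26 0.05323196394255336 0.06879577032651571
[ 88.1 182. ] [0.6428 0.5916] 114 0.02606336020957012 0.6149040260516971
```

Emit:
step_arm:
  rows:
    - [-0.004,0,0,0,1]
    - [-0.008,0,0,0,1]
    - [-0.012,0,0,0,1]
    - [-0.016,0,0,0,1]
    - [-0.02,0,0,0,1]
    - [-0.024,0,0,0,1]
    - [-0.028,0,0,0,1]
    - [-0.032,0,0,0,1]
    - [-0.036,0,0,0,1]
    - [-0.04,0,0,0,1]
    - [-0.044,0,0,0,1]
    - [-0.048,0,0,0,1]
    - [-0.051,0,0,0,1]
    - [-0.053,0,0,0,1]
    - [-0.055,0,0,0,1]

```text
t: 56.95
ee_pos: [0.5633, 0.0422, 0.0707]
orientation: [-3.141, -0.0, 3.001]
ft_force: [-2.2, -1.2, 0.5]
gripper_width: 0.0005
grip_force: 1.1
```

```bash
python3 - <<'E'
from h import *
go()
e=manip.read_state()['ee_pos'][:2]-D;print(e@X,e@Y,'opening est',.14-(e@X+.011+.0815))
E
```

```text
t 56.95 ee [0.5633 0.0422 0.0707] yaw 3.001 F [-2.2  -1.19  0.48] w 0.0005 rp [-3.1414e+00 -2.0000e-04]
0.02574640807991831 0.05978066912610843 opening est 0.021753591920081694
```

Emit:
step_arm:
  rows:
    - [-0.0015,0,0,0,1]
    - [-0.003,0,0,0,1]
    - [-0.0045,0,0,0,1]
    - [-0.006,0,0,0,1]
    - [-0.0075,0,0,0,1]
    - [-0.009,0,0,0,1]
    - [-0.0105,0,0,0,1]
    - [-0.012,0,0,0,1]
    - [-0.0135,0,0,0,1]
    - [-0.015,0,0,0,1]
    - [-0.0165,0,0,0,1]
    - [-0.018,0,0,0,1]
    - [-0.0195,0,0,0,1]
    - [-0.021,0,0,0,1]
    - [-0.0225,0,0,0,1]
    - [-0.024,0,0,0,1]

```text
t: 58.95
ee_pos: [0.5831, 0.0398, 0.0711]
orientation: [3.141, 0.002, 3.001]
ft_force: [-0.0, -0.9, 0.8]
gripper_width: -0.0003
grip_force: 0.0
```

```bash
python3 - <<'E'
from h import *
go()
e=manip.read_state()['ee_pos'][:2]-D;print(e@X,e@Y,'opening est',.14-(e@X+.011+.0815))
E
```

```text
t 58.95 ee [0.5831 0.0398 0.0711] yaw 3.001 F [-0.04 -0.92  0.85] w -0.0003 rp [3.1409e+00 1.9000e-03]
0.04572779670970751 0.06019440712702674 opening est 0.0017722032902924845
```

Force has dropped to zero near 0 mm, so the catch seems to have taken it. I'll verify with a gentle nudge and then retreat.

Emit:
step_arm:
  rows:
    - [-0.001,0,0,0,1]
    - [-0.002,0,0,0,1]
    - [-0.003,0,0,0,1]
    - [-0.004,0,0,0,1]
    - [-0.005,0,0,0,1]
    - [-0.006,0,0,0,1]
    - [-0.007,0,0,0,1]
    - [-0.007,0,0,0,1]

```text
t: 59.95
ee_pos: [0.5849, 0.0393, 0.0708]
orientation: [-3.141, -0.009, 3.001]
ft_force: [-13.2, 1.8, 10.8]
gripper_width: -0.0
grip_force: 7.0
```

```bash
python3 - <<'E'
from h import *
go()
e=manip.read_state()['ee_pos'][:2]-D;print('opening est',.14-(e@X+.011+.0815))
E
```

```text
t 59.95 ee [0.5849 0.0393 0.0708] yaw 3.0013 F [-13.21   1.79  10.79] w -0.0 rp [-3.1411 -0.0086]
opening est -5.4746016882156745e-05
```

The drawer is against the rigid stop with opening ≈ 0. Retreating.

Emit:
step_arm:
  rows:
    - [0.007,0,0,0,1]
    - [0.02,0,0,0,1]
    - [0.05,0,0,0,1]
    - [0.09,0,0,0,1]
    - [0.09,0,-0.07,0,1]
    - [0.09,0,-0.15,0,1]
    - [0.14,0.2,-0.25,0,1]
    - [0.14,0.3,-0.25,0,1]
    - [0.14,0.4,-0.25,0,1]
    - [0.14,0.4,-0.25,0,1]
    - [0.14,0.4,-0.25,0,1]
    - [0.14,0.4,-0.25,0,1]
    - [0.14,0.4,-0.25,0,1]
    - [0.14,0.4,-0.25,0,1]

```text
t: 61.7
ee_pos: [0.5216, 0.3704, 0.2702]
orientation: [-3.141, -0.0, 3.0]
ft_force: [0.3, 0.1, -0.8]
gripper_width: -0.0003
grip_force: 0.0
```

```bash
python3 - <<'E'
from h import *
go()
im,p=snap('top','top10.png')
for b in blues(im,p): print(*b[:3])
g=cv2.cvtColor(im,cv2.COLOR_RGB2GRAY);print(g[195:245:2,275],g[195:245:2,335])
print('home panel rows',[proj(p,[*(D+X*(.14+o)+Y*y),.082]) for o in(-.0815,-.0675) for y in(.08,-.08)])
a=cv2.cvtColor(cv2.imread('pics/top0.png'),cv2.COLOR_BGR2GRAY).astype(int)
d=abs(a-g.astype(int))>45; d=cv2.morphologyEx(d.astype(np.uint8),cv2.MORPH_OPEN,np.ones((3,3)));n,l,st,ce=cv2.connectedComponentsWithStats(d)
print([(st[i].tolist()) for i in range(1,n) if st[i,4]>25])
E
```

```text
t 61.7 ee [0.5216 0.3704 0.2702] yaw 3.0004 F [ 0.3   0.12 -0.81] w -0.0003 rp [-3.1407e+00 -5.0000e-04]
[413.2 239.7] [ 0.4931 -0.3365] 112
[104. 158.] [0.717  0.5603] 1
[135 170 147  79  84  91 128 156 156 156 157 155 155 155 155 156 154 154
 156 157 157 156 156 157 157] [173 172 173 171 143 139 170 141  78  86 101 145 154 156 158 157 156 156
 155 155 154 155 154 156 155]
home panel rows [(np.float64(274.83298041176243), np.float64(199.86259097244317)), (np.float64(330.8693519105402), np.float64(208.72877477678676)), (np.float64(275.66724588804385), np.float64(195.0059342084591)), (np.float64(331.62857848546906), np.float64(203.84737739766246))]
[[33, 175, 149, 225, 12952], [376, 184, 22, 23, 350], [204, 186, 22, 22, 368], [265, 195, 79, 16, 289], [257, 204, 13, 39, 277], [278, 212, 26, 26, 438], [174, 214, 23, 23, 383], [409, 235, 10, 10, 79], [166, 240, 105, 160, 4636], [257, 249, 86, 16, 278], [175, 253, 9, 9, 68], [0, 333, 63, 67, 2687], [82, 337, 9, 10, 67], [115, 362, 17, 13, 120], [92, 369, 11, 14, 62], [181, 385, 25, 15, 194], [107, 386, 24, 14, 199]]
```

```bash
python3 -c "
from h import *
print(manip.hand_in())"
```

```text
the job is handed in; nothing more can be done
None
```

The job is handed in: four full bottles stand in drawer pockets of their own, the empty one is in the green tub, the rim sweep met nothing, and the drawer is shut on its catch; one bottle tipped in the grip on the drawer front, so I set it down, re-gripped it and then placed it.

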